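Take the blue half-sole pattern out of the snap-locked rack

TASK

In the shoe repair shop, get the blue sole pattern ready for tracing. Pull the snapped-in keeper bar with the red knob straight up off the green pattern rack and set it down, not dropped, in the middle of the steel tray; then slide the blue pattern up out of its slot and set it, not dropped, on the ledge of the wooden stand, roughly centred, let go so that it rests leaning back against the board. Leave the yellow and white patterns in the rack and leave the tin, hammer, brush and jar alone.

Things in the scene. Friction and masses are not known exactly. Their poses are not given: they have to be found in the camera images.
- rack: Green fixed pattern rack, 126 mm (its x) by 194 mm (y); origin at the centre of its underside. Three slots at y = -42, 0, +42 mm, each 10.5 mm wide, running along x, floor at z = 12 mm; combs on the two long sides (x = +-44 to +-63 mm) guide the patterns up to z = 75 mm. At each end (y = +-57 to +-96 mm) a tower 98 mm tall, 50 mm wide, holds a leg of the keeper
- rack_catch (a point): Mouth of the channel in the +y tower, 98 mm above the table (the other lies at -y): open upward, 1 to 2 mm play, 28 mm deep; a sprung roller in its outer wall snaps over the foot of the keeper's leg
- keeper: Keeper bar that locks the patterns in: an aluminium bridge 150 mm long (its y), 34 mm wide (x), 0.22 kg. Origin midway between the undersides of its feet; legs 12 mm thick at y = +-67 mm, 66 mm tall; bar from z = 66 to 78 mm, 4 mm over the patterns; on it a red knob. Seated, its feet are 70 mm above the table, axes parallel to the rack's. It can stand on its feet
- keeper_grip (a point): Middle of the red knob where to grip it: 101 mm above the feet, 13 mm below the knob's top. Knob 34 mm (keeper's x) by 22 mm (y), from 78 to 114 mm above the feet; pinch across the 22 mm. The two catches give way to about 15 N straight up, after 5 to 8 mm; then the legs slide free
- blue_pattern: Blue rigid half-sole pattern (flat plate), 110 mm wide (its x), 8 mm thick (y), 120 mm tall (z), straight below, a half circle of radius 55 mm on top; 0.13 kg. Origin at the centre of its lower edge. It stands in one of the rack's three slots, top edge 132 mm above the table; x parallel to the rack's x
- blue_top (a point): Middle of the blue pattern's top edge, 120 mm above its lower edge
- yellow_pattern: Yellow pattern, the same shape, in another slot; must stay in the rack
- white_pattern: White pattern, the same shape, in another slot; must stay in the rack
- stand: Fixed wooden stand, 124 mm (its x) by 110 mm (y); origin at the underside. Its board leans 15 degrees back towards the stand's -y; the face looks to +y and a little up. At its foot a ledge square to it, 26 mm deep, with a dark lip 10 mm high. The board rises 75 mm above the ledge along its slope. A pattern rests with its lower edge on the ledge, back on the board, x along the stand's x
- stand_ledge (a point): Middle of the inner corner line where the board's face meets the ledge, 35 mm above the table; axes upright, as the stand's
- tray: Fixed shallow steel tray, 130 mm (its x) by 210 mm (y), 22 mm high, walls 4 mm; origin under its centre
- tray_in (a point): Centre of the tray's inner floor, 4 mm above the table; axes as the tray's
- tin: Bystander: round black polish tin with a brass-coloured lid, 84 mm across, 30 mm high; origin at the centre of its underside
- hammer: Bystander: hammer lying on the bench beyond the rack
- brush: Bystander: brush lying on the bench beyond the stand
- jar: Bystander: amber jar of 70 mm diameter, 100 mm tall; origin at the centre of its underside
Not all that is in view belongs to the job. What is shaped like the keeper but orange is not meant.

How it is judged:
By the outcome, as a careful person would: the job done as asked, in the order asked, and still so for the second after the job is handed in, with the robot touching nothing.
It also fails if it takes over 64 s, if anything falls off the work surface, if the arm or the gripper's body presses on something with over 40 N, if the wrist force passes 120 N, or if a joint passes its speed limit or range.

ROBOT

A 6-joint arm with a two-finger parallel gripper is mounted at the origin on the work surface. World frame = base frame: x ahead of the robot, y to its left, z up, the work surface at z = 0. Lengths are in m, angles in rad, forces in N, time in s.
With the tool pointing down it reaches from about 0.35 to 0.775 m from the base axis. Payload 5.5 kg.
Tool frame: the origin (TCP) lies at the very end of the fingers, on their centre line; the grasp point (between the pads) lies 19 mm behind it; x points along the fingers, y is the direction in which the jaws open and shut, and the axes are right-handed (so a half turn about x gives the same grasp; the last joint's range is limited). The gripper opens to 85 mm and grips with 20 to 120 N. Pads are 22 mm wide; open, the fingers measure 114 mm over their backs; the gripper's body (76 mm by 85 mm) begins 54 mm behind the grasp point. The pads swing forward as they close: fully open they stand 13 mm farther back than shut.
Start: joints at [-1.255, 0.313, 0.046, 1.304, 0, 1.431], TCP at [0.253, -0.516, 0.231] pointing down, gripper open.
Joint ranges: [-2.76, 2.76], [-0.86, 1.69], [-1.03, 1.26], [-2.2, 2.34], [-1.47, 1.5], [-3.14, 3.14]. Speed limits (rad/s): [2.57, 2.57, 3.14, 3.14, 3.14, 3.14].

INTERFACE

Orientations are given as a unit quaternion [w, x, y, z].
In Python, from workcell import env gives the robot as it stands.
- The arm moves only by the tool servo_tool, never from a script. Its argument "increments" is a list of rows, each an object with "offset": the shift along the tool's x, y, z in cm, a list of three; "yaw": the turn about the tool's x in degrees. In form: [{"offset": [x, y, z], "yaw": yaw}, ...]. A call has exactly 8 rows; each row is the pose to reach, as a shift and turn from the pose commanded when the call began, along the tool's axes at that moment; what a row does not reach only later rows make up. A row lasts 1/10 s, in which the tool goes at most 50 mm and 8.59 degrees, less where a joint would pass 70% of its speed; a pose out of reach is approached as far as the arm can. A call with a gripper value outside its range is refused whole. "claw" is the opening, from 0 (shut) to 1 (fully open), set as the call begins (left out, the last holds). The fingers move at their own pace and stop on an object; "force" is the grip in N (left out, the last holds). Time passes only in rows, so rows that repeat a pose let the fingers close, or fill a call up. It gives the time, the measured TCP pose, the force and the opening at its end, in the units of the state.
- env.get_state(): the state, without advancing time (a new reading comes with each control period).
- env.read_camera(name): name is "side" or "top"; returns (picture, depth): 480x640x3 uint8, red, green, blue; 480x640 float32, m along the optical axis (not along the pixel's ray), 0 where there is no reading.
- env.camera_model(name): a dict with "vertical_fov" (degrees; the focal length in pixels is half the picture's height over the tangent of half this angle, whatever the lens; pixels are square), "cx", "cy" (the principal point, pixels), "D" ([k1, k2, p1, p2, k3] as OpenCV has them; the pictures are not rectified), "world_from_camera" (4x4, takes a point from camera to world coordinates). Camera axes: x right, y up, looking along -z (the intrinsics and any distortion apply to the point x, -y, -z); pixel columns grow to the right and rows downward; lengths in m; the calibration is good to about 2 mm. A picture is of the moment at which its call begins. camera_model takes no time and is no camera call.
- env.hand_in(): hands the job in, once; it reports no verdict.
The state is a dict: "clock": time; "joint_pos": joint angles; "qvel": joint speeds; "tau": joint torques, N m; "tcp_pos": TCP position; "orientation": TCP orientation; "wrist_force": force on the tool from outside, world axes, zero at the start; "ft_torque": the same for the moment, N m; "finger_gap": finger opening in m.
Only numpy, scipy, OpenCV 4.12 (cv2) and the standard library are available. Lean on these libraries where they do the work, as an engineer would, in place of code of your own. Each camera call takes 0.05 s, during which the arm holds its last target.

## Working session

There is one attempt and no reset: what is moved stays moved. The work goes in short steps, Python scripts to look and compute and a tool call to move; the robot and the scene stay as the last step left them, time stands still between calls to the robot, and variables do not carry over. Pictures are saved under pics/ and viewed, and the job is handed in when it is done.

Besides the shell and the picture viewer there is one more tool, called after "Emit:" as name(argument=value, ...), one argument or row to a line, values as JSON. servo_tool: Moves the arm, as the interface text tells. Its arguments: {"type":"object","properties":{"increments":{"type":"array","items":{"type":"object","properties":{"offset":{"type":"array","items":{"type":"number"}},"yaw":{"type":"number"}}}},"claw":{"type":"number"},"force":{"type":"number"}},"required":["increments"]}

```bash
ls; mkdir -p pics; python3 - <<'E'
from workcell import env
import cv2, numpy as np, pickle
for n in ("side","top"):
    p,d=env.read_camera(n); m=env.camera_model(n)
    cv2.imwrite(f"pics/{n}0.png",p[:,:,::-1]); np.savez(f"{n}0.npz",p=p,d=d)
    print(n,{k:np.round(v,4).tolist() for k,v in m.items()})
print(env.get_state())
E
```

```text
pics
side {'vertical_fov': 47.0671, 'cx': 310.0094, 'cy': 249.9005, 'D': [0.028, 0.0, 0.0, 0.0, 0.0], 'world_from_camera': [[0.1032, 0.5548, -0.8256, -0.3806], [-0.9945, 0.0405, -0.0971, -0.146], [-0.0204, 0.831, 0.5559, 0.7237], [0.0, 0.0, 0.0, 1.0]]}
top {'vertical_fov': 43.0552, 'cx': 315.9276, 'cy': 248.7244, 'D': [-0.0642, 0.0, 0.0, 0.0, 0.0], 'world_from_camera': [[-0.0129, 0.9938, -0.1106, 0.3769], [-0.9999, -0.0124, 0.0051, -0.0231], [0.0037, 0.1107, 0.9939, 1.6021], [0.0, 0.0, 0.0, 1.0]]}
{'clock': 0.1, 'joint_pos': array([-1.25464180e+00,  3.13922338e-01,  4.51060896e-02,  1.30362289e+00,
        6.32830629e-06,  1.43120353e+00]), 'qvel': array([ 0.00029375, -0.00330318,  0.00217049,  0.00077654,  0.00042995,
        0.00126182]), 'tau': array([ 1.42005865e-03, -4.81722057e+01,  2.99245906e+01,  1.25856537e-02,
       -2.00529271e-04, -7.09913408e-06]), 'tcp_pos': array([ 0.25292971, -0.51587297,  0.23050526]), 'orientation': array([-0.15916132, -0.68877812, -0.16031883,  0.68887608]), 'wrist_force': array([ 0.45025921, -0.356744  , -0.26490881]), 'ft_torque': array([ 0.00338636, -0.00183821, -0.01883457]), 'finger_gap': 0.08549287621993329}
```

View pics/side0.png

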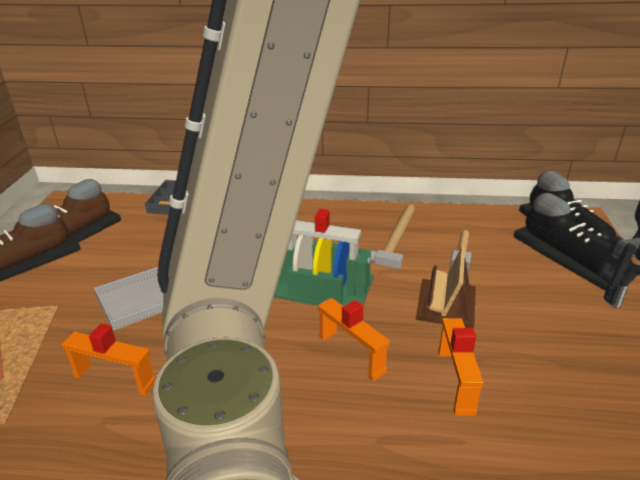

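View pics/top0.png

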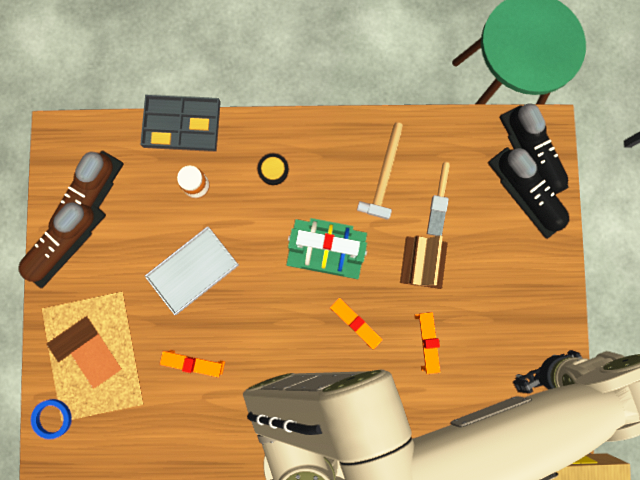

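The top view shows four bridge shapes with red knobs. Three are orange, at (192,363), (356,323) and (429,343), so they are not the one meant. The aluminium one at (328,242) sits on the green rack, so it is the keeper. The blue pattern looks to be the right-hand one, near (344,250). I'll enlarge to confirm.

```bash
cat > h.py <<'E'
import numpy as np, cv2
from workcell import env
from scipy.spatial.transform import Rotation as R
def K(m):
    f=240/np.tan(np.radians(m["vertical_fov"])/2); return np.array([[f,0,m["cx"]],[0,f,m["cy"]],[0,0,1]])
def ray(n,uv):
    m=env.camera_model(n); q=cv2.undistortPoints(np.array(uv,float).reshape(-1,1,2),K(m),np.array(m["D"],float)).reshape(-1,2)
    T=np.array(m["world_from_camera"]); d=np.c_[q[:,0],-q[:,1],-np.ones(len(q))]
    return T[:3,3],d@T[:3,:3].T
def onz(n,uv,z):
    o,d=ray(n,uv); z=np.broadcast_to(z,len(d)); return o+d*((z-o[2])/d[:,2])[:,None]
def proj(n,P):
    m=env.camera_model(n); T=np.linalg.inv(np.array(m["world_from_camera"])); P=np.atleast_2d(P)
    c=P@T[:3,:3].T+T[:3,3]; c=c*[1,-1,-1]
    return cv2.projectPoints(c.reshape(-1,1,3),np.zeros(3),np.zeros(3),K(m),np.array(m["D"],float))[0].reshape(-1,2)
def cloud(n,dep):
    v,u=np.mgrid[:480,:640]; o,d=ray(n,np.c_[u.ravel(),v.ravel()])
    return (o+d*dep.reshape(-1,1)).reshape(480,640,3)
def crop(n,pic,x0,y0,w,h,s,name,step=10):
    c=cv2.resize(pic[y0:y0+h,x0:x0+w,::-1],None,fx=s,fy=s,interpolation=cv2.INTER_CUBIC)
    c=np.ascontiguousarray(c)
    for u in range(x0-x0%step+step,x0+w,step):
        cv2.line(c,((u-x0)*s,0),((u-x0)*s,6),(0,0,255),1); cv2.putText(c,str(u),((u-x0)*s-10,18),0,.35,(0,0,255))
    for v in range(y0-y0%step+step,y0+h,step):
        cv2.line(c,(0,(v-y0)*s),(6,(v-y0)*s),(0,0,255),1); cv2.putText(c,str(v),(8,(v-y0)*s+4),0,.35,(0,0,255))
    cv2.imwrite(name,c)
E
python3 - <<'E'
from h import *
t=np.load("top0.npz");s=np.load("side0.npz")
crop("top",t["p"],280,210,96,72,8,"pics/rack_top.png")
crop("top",t["p"],395,225,64,72,8,"pics/stand_top.png")
crop("top",t["p"],140,220,108,100,6,"pics/tray_top.png")
crop("side",s["p"],265,195,190,150,4,"pics/rack_side.png")
E
```

```text
(no output)
```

View pics/rack_top.png

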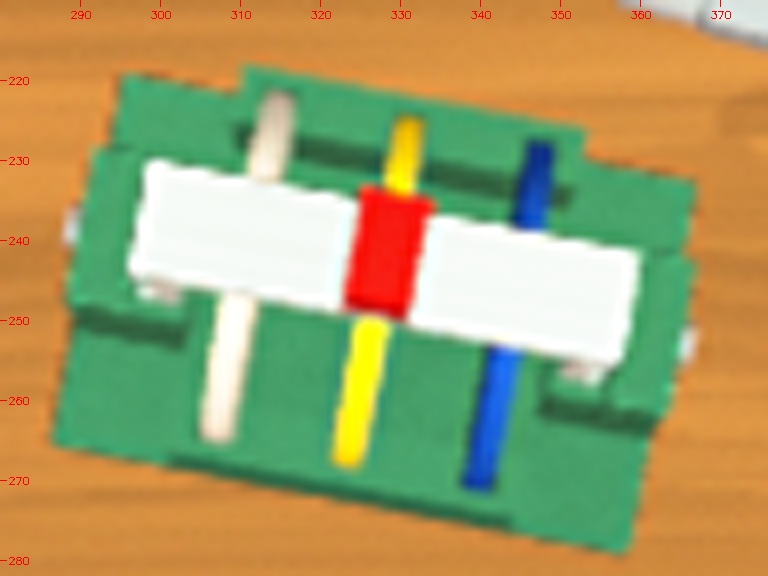

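View pics/stand_top.png

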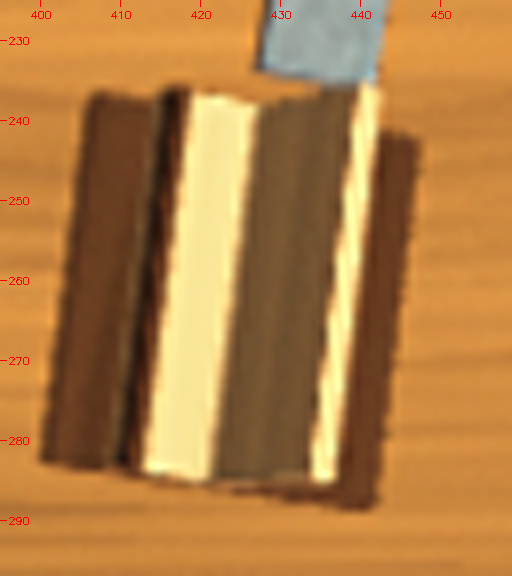

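View pics/tray_top.png

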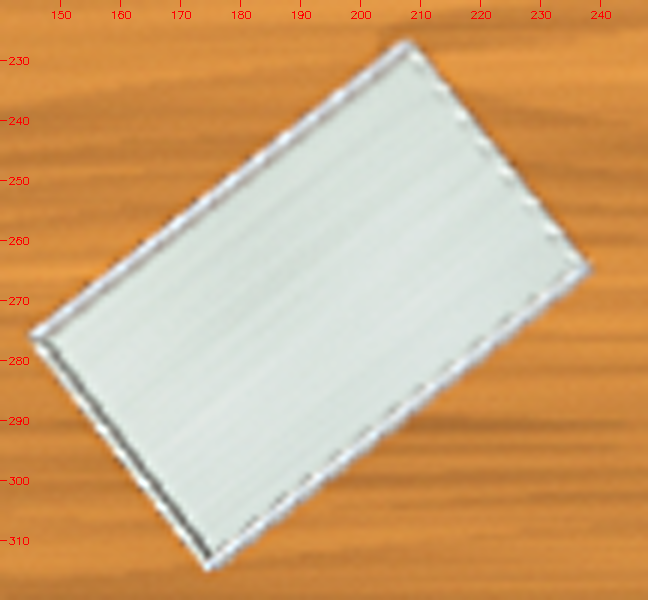

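View pics/rack_side.png

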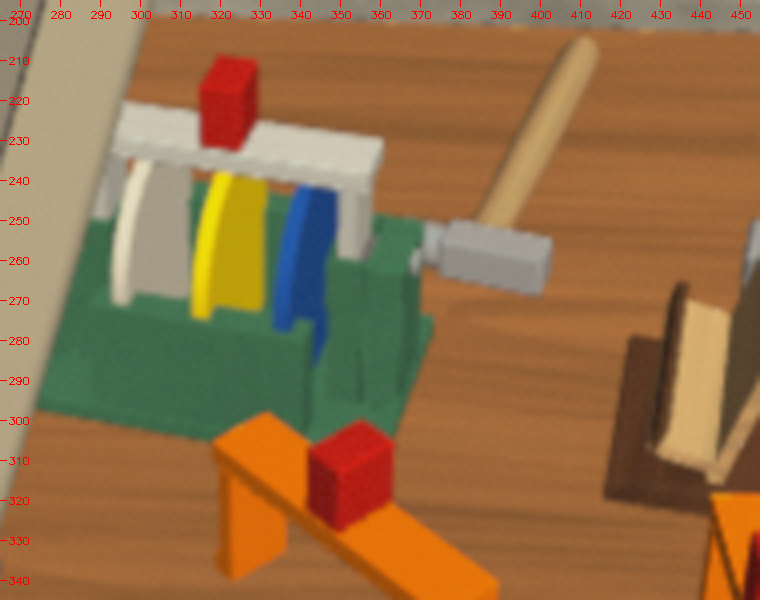

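The enlarged crop confirms it: the white aluminium bar with the red knob at (328,242) sits in the rack's towers. The slots hold white (313,…), yellow (327,…) and blue (343,…), so blue is in the slot nearest the right (world −y) tower. The stand's lip is on the left and its board leans right. Next I'll measure poses.

```bash
python3 - <<'E'
from h import *
from scipy.optimize import least_squares
def fit(n,obj,uv,p0):
    obj=np.array(obj,float); uv=np.array(uv,float)
    def pr(p):
        c,s=np.cos(p[2]),np.sin(p[2]); return np.c_[p[0]+c*obj[:,0]-s*obj[:,1],p[1]+s*obj[:,0]+c*obj[:,1],obj[:,2]]
    r=least_squares(lambda p:(proj(n,pr(p))-uv).ravel(),p0,x_scale=[.01,.01,.01]); 
    print(n,np.round([*r.x[:2],np.degrees(r.x[2])],4),"res px\n",np.round(r.fun.reshape(-1,2),1).tolist()); return r.x
# keeper: image up=+x, left=+y
bx,by,bz=.017,.075,.148
ko=[[bx,by,bz],[bx,-by,bz],[-bx,-by,bz],[-bx,by,bz],[.017,.011,.184],[.017,-.011,.184],[-.017,-.011,.184],[-.017,.011,.184]]
kuv=[[298.5,230],[359.5,241],[357.5,255.5],[296,244.5],[325.3,233.3],[334,235],[331,250],[323.2,248.7]]
print("keeper");fit("top",ko,kuv,[.4,0,0])
rc=onz("top",[[300,220]],.0);print(rc)
# patterns ends at slot edges z=.012+.065 shoulder; comb/blue ends lower
ro=[[-.063,.097,0.0],[-.063,-.097,0.0]]
tr=[[.065,.105,.022],[.065,-.105,.022],[-.065,-.105,.022],[-.065,.105,.022]]
print("tray");fit("top",tr,[[145.5,276],[207.5,226.5],[238,264.5],[175,314.5]],[.4,.3,.7]);
tr2=[[.065,.105,.022],[.065,-.105,.022],[-.065,-.105,.022],[-.065,.105,.022]]
t15=np.radians(15)
b=lambda x,s,n:[x,n*np.cos(t15)-s*np.sin(t15),.035+n*np.sin(t15)+s*np.cos(t15)]
h=.062
so=[b(h,0,0),b(-h,0,0),b(h,0,.026),b(-h,0,.026),b(h,.075,0),b(-h,.075,0)]
print("stand");fit("top",so,[[427.5,237.5],[421.5,284.2],[419,236.5],[413,283.8],[439.5,235.5],[434,284.5]],[.4,-.2,0])
t=np.load("top0.npz");s=np.load("side0.npz")
for n,f in(("top",t),("side",s)):
    C=cloud(n,f["d"]); np.save(n+"C.npy",C)
    g=f["p"].astype(int)
    for nm,uvs in dict(top=dict(knob=(328,242),bar=(310,237),bar2=(350,248),tray=(192,270),ledge=(420,260),board=(431,260),btop=(439,260),base=(406,260)),side=dict(knob=(322,210),bar=(350,237),ledge=(436,285),tray=(130,295)))[n].items():
        print(n,nm,np.round(C[uvs[1],uvs[0]],4))
a=env.get_state();M=R.from_quat(a["orientation"],scalar_first=True).as_matrix();print(np.round(M,3))
E
```

```text
keeper
top [  0.5519  -0.0597 -10.8679] res px
 [[0.1, 0.8], [0.3, 0.7], [-0.1, 0.0], [0.0, 0.1], [-0.4, 0.1], [0.2, 0.1], [0.7, -0.8], [-0.8, -1.1]]
[[0.6327362  0.01010852 0.        ]]
tray
top [ 0.5004  0.294  38.2372] res px
 [[-0.8, 0.1], [0.4, -0.5], [0.4, -0.2], [-0.1, 0.6]]
stand
top [ 0.5151 -0.3121 -8.7986] res px
 [[-0.2, 0.3], [0.1, 0.8], [-0.8, -0.4], [-0.6, -0.3], [0.9, -0.4], [0.5, 0.0]]
top knob [ 0.5509 -0.0591  0.179 ]
top bar [ 0.5673 -0.0166  0.1485]
top bar2 [ 0.5391 -0.1123  0.1518]
top tray [0.5024 0.2963 0.0039]
top ledge [ 0.5184 -0.3002  0.0372]
top board [ 0.514  -0.3202  0.0814]
top btop [ 0.5115 -0.3353  0.106 ]
top base [ 0.5206 -0.2668  0.0179]
side knob [ 0.5584 -0.0612  0.187 ]
side bar [ 0.5261 -0.1183  0.1473]
side ledge [ 0.5285 -0.294   0.0386]
side tray [0.4934 0.3427 0.0015]
[[-0.001  0.44  -0.898]
 [ 0.002 -0.898 -0.44 ]
 [-1.    -0.002 -0.   ]]
```

```bash
python3 - <<'E'
from h import *
uv=[[320,209.2],[329.5,210.8],[325.8,218.2],[315,215.5]]
P=onz("side",uv,.184);print(np.round(P,4),P.mean(0)); print(np.round(proj("side",[[.5519,-.0597,.184],[.5519,-.0597,.148]]),1))
# blue top from rack pose
th=np.radians(-10.87);Rz=np.array([[np.cos(th),-np.sin(th)],[np.sin(th),np.cos(th)]])
b=np.array([.5519,-.0597])+Rz@[0,-.042];print("blue",b)
print(proj("top",[[*(b+Rz@[0,.004]),.132],[*(b+Rz@[0,-.004]),.132]]))
# stand with side picture
s=np.load("side0.npz")
crop("side",s["p"],410,220,80,110,7,"pics/stand_side.png")
E
```

```text
[[ 0.5665 -0.0565  0.184 ]
 [ 0.5614 -0.0758  0.184 ]
 [ 0.5324 -0.0708  0.184 ]
 [ 0.5412 -0.049   0.184 ]] [ 0.55040853 -0.06303194  0.184     ]
[[320.9 212.9]
 [321.1 228.6]]
blue [ 0.54397959 -0.10094642]
[[343.18507448 246.67331396]
 [346.42373344 247.24956397]]
```

View pics/stand_side.png

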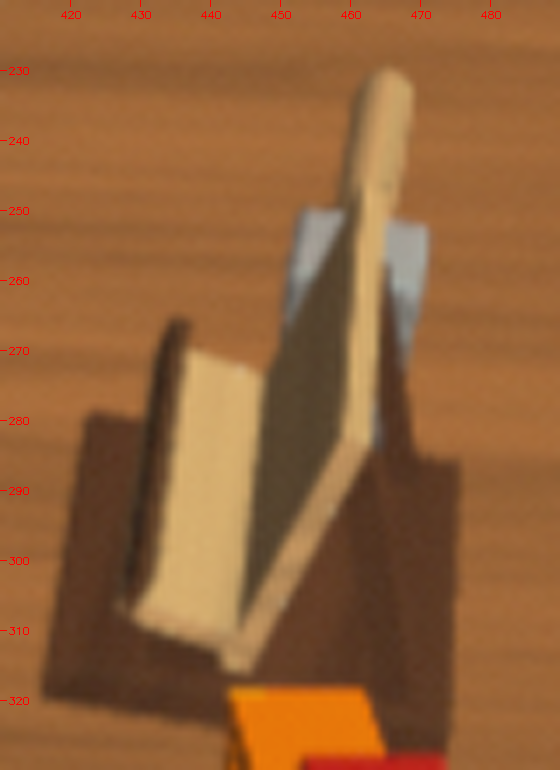

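```bash
python3 - <<'E'
from h import *
P=onz("side",[[447.3,273.8],[444.0,309.5]],.035);print(P,P.mean(0)); d=P[0]-P[1];print(np.linalg.norm(d),np.degrees(np.arctan2(d[1],d[0])))
P=onz("side",[[461,249],[459,283]],.1074);print("board top",P,P.mean(0))
th=np.radians(-8.8);print("pred",np.array([.5151,-.3121])+.0194*np.array([np.sin(th),-np.cos(th)]))
s=env.get_state();q=R.from_quat(s["orientation"],scalar_first=True).as_matrix()
print("tool y dir deg",np.degrees(np.arctan2(q[1,1],q[0,1])),s["joint_pos"].round(3))
# target: tool y along keeper y: dir = -10.87+90=79.13 or -100.87
D=np.array([.5510,-.0610,.26])-s["tcp_pos"]; print(q.T@D*100)
E
```

```text
[[ 0.57387773 -0.32138495  0.035     ]
 [ 0.45661047 -0.30336712  0.035     ]] [ 0.5152441  -0.31237603  0.035     ]
0.11864338147362545 -8.735049091450685
board top [[ 0.55993407 -0.33832604  0.1074    ]
 [ 0.44650022 -0.32112294  0.1074    ]] [ 0.50321714 -0.32972449  0.1074    ]
pred [ 0.51213207 -0.33127163]
tool y dir deg -63.88759138331634 [-1.255  0.314  0.045  1.304  0.     1.431]
[ -2.89340221 -27.73019419 -46.78586427]
```

Emit:
servo_tool(
  increments=[
    {"offset": [0, -1, -1.5], "yaw": -8},
    {"offset": [0, -3.5, -6], "yaw": -16},
    {"offset": [0, -6, -10], "yaw": -24},
    {"offset": [0, -8.5, -14.2], "yaw": -32},
    {"offset": [0, -11, -18.4], "yaw": -40},
    {"offset": [0, -13.5, -22.6], "yaw": -48},
    {"offset": [0, -16, -26.8], "yaw": -56},
    {"offset": [0, -18, -30], "yaw": -64},
  ],
  claw=0.6,
)

```text
clock: 0.9
tcp_pos: [0.444, -0.2201, 0.2311]
orientation: [0.502, 0.498, 0.502, -0.498]
wrist_force: [-0.2, 0.2, 0.2]
finger_gap: 0.0515
```

```bash
cat >> h.py <<'E'
def goto(x,y,z,ydeg):
    s=env.get_state(); q=R.from_quat(s["orientation"],scalar_first=True).as_matrix()
    cur=np.degrees(np.arctan2(q[1,1],q[0,1])); dy=-((ydeg-cur+180)%360-180)
    print("clk %.2f"%s["clock"],"pos",s["tcp_pos"].round(4),"ydir %.2f"%cur,"gap %.4f"%s["finger_gap"],"F",s["wrist_force"].round(1),"axis",q[:,0].round(3),"j",s["joint_pos"].round(2))
    print("offset cm",(q.T@(np.array([x,y,z])-s["tcp_pos"])*100).round(2),"yaw %.2f"%dy)
E
python3 -c "
from h import *
goto(.551,-.061,.22,79.1)"
```

```text
clk 0.90 pos [ 0.444  -0.2201  0.2311] ydir 0.52 gap 0.0515 F [-0.2  0.2  0.2] axis [-0.     0.001 -1.   ] j [-0.62  0.16 -0.15  1.26  0.    0.94]
offset cm [  1.11  10.84 -15.81] yaw -78.58
```

Emit:
servo_tool(
  increments=[
    {"offset": [0, 2, -3], "yaw": -8.5},
    {"offset": [0, 4, -6], "yaw": -17},
    {"offset": [0, 6, -9], "yaw": -25.5},
    {"offset": [0, 8, -12], "yaw": -34},
    {"offset": [0.5, 9.5, -14], "yaw": -42.5},
    {"offset": [1, 10.8, -15.8], "yaw": -51},
    {"offset": [1, 10.8, -15.8], "yaw": -59.5},
    {"offset": [1, 10.8, -15.8], "yaw": -68},
  ],
)

```text
clock: 1.7
tcp_pos: [0.5508, -0.0634, 0.2203]
orientation: [0.694, 0.131, 0.695, -0.131]
wrist_force: [0.0, -0.8, 0.6]
finger_gap: 0.0511
```

```bash
python3 -c "
from h import *
goto(.551,-.061,.22,79.1)"
```

```text
clk 1.70 pos [ 0.5508 -0.0634  0.2203] ydir 68.57 gap 0.0511 F [ 0.  -0.8  0.6] axis [-0.002  0.    -1.   ] j [-0.26  0.28 -0.03  1.27 -0.    0.11]
offset cm [ 0.03  0.23 -0.07] yaw -10.53
```

Emit:
servo_tool(
  increments=[
    {"offset": [0, 0.2, -0.1], "yaw": -5},
    {"offset": [0, 0.2, -0.1], "yaw": -10.5},
    {"offset": [0, 0.2, -0.1], "yaw": -10.5},
    {"offset": [0, 0.2, -0.1], "yaw": -10.5},
    {"offset": [0, 0.2, -0.1], "yaw": -10.5},
    {"offset": [0, 0.2, -0.1], "yaw": -10.5},
    {"offset": [0, 0.2, -0.1], "yaw": -10.5},
    {"offset": [0, 0.2, -0.1], "yaw": -10.5},
  ],
)

```text
clock: 2.5
tcp_pos: [0.5508, -0.0623, 0.2213]
orientation: [0.704, 0.07, 0.704, -0.07]
wrist_force: [-0.6, -0.1, -1.0]
finger_gap: 0.0513
```

```bash
python3 - <<'E'
from h import *
p,d=env.read_camera("side"); goto(.551,-.061,.22,79.1)
s=env.get_state();print(proj("side",[s["tcp_pos"]]))
crop("side",p,250,120,160,150,5,"pics/hover_side.png")
p,d=env.read_camera("top")
crop("top",p,270,180,110,100,6,"pics/hover_top.png")
E
```

```text
clk 2.55 pos [ 0.5507 -0.0623  0.2213] ydir 78.59 gap 0.0514 F [0.7 0.  1.3] axis [ 0. -0. -1.] j [-0.26  0.28 -0.03  1.27 -0.   -0.06]
offset cm [0.13 0.13 0.  ] yaw -0.51
[[322.03885805 196.37977604]]
```

View pics/hover_side.png

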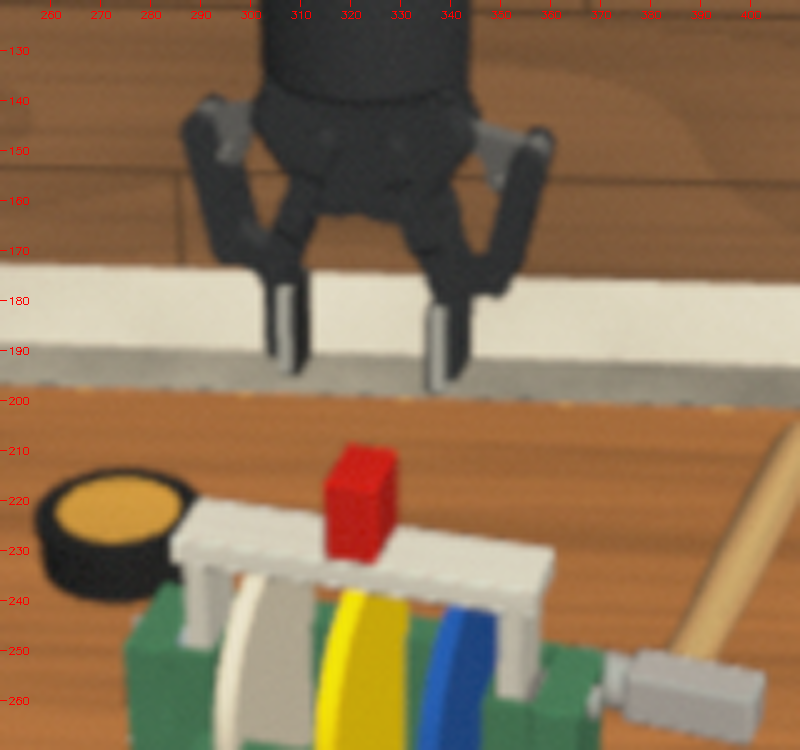

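View pics/hover_top.png

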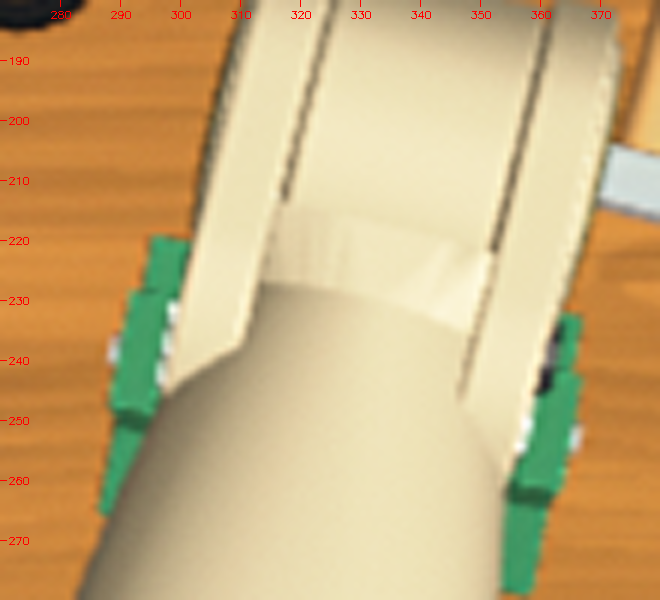

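The side view shows the finger tips straddling column 322, directly over the knob at (322,219), so I can descend.

Emit:
servo_tool(
  increments=[
    {"offset": [1, 0.05, 0], "yaw": -0.5},
    {"offset": [2, 0.1, 0], "yaw": -0.5},
    {"offset": [3, 0.1, 0], "yaw": -0.5},
    {"offset": [4, 0.1, 0], "yaw": -0.5},
    {"offset": [5, 0.1, 0], "yaw": -0.5},
    {"offset": [6, 0.1, 0], "yaw": -0.5},
    {"offset": [6.6, 0.1, 0], "yaw": -0.5},
    {"offset": [6.6, 0.1, 0], "yaw": -0.5},
  ],
)

```text
clock: 3.4
tcp_pos: [0.5503, -0.0611, 0.1541]
orientation: [0.703, 0.067, 0.705, -0.067]
wrist_force: [0.5, -0.7, -0.1]
finger_gap: 0.0515
```

```bash
python3 - <<'E'
from h import *
p,d=env.read_camera("side"); goto(.551,-.061,.154,79.1)
crop("side",p,250,130,160,140,5,"pics/down_side.png")
E
```

```text
clk 3.45 pos [ 0.5507 -0.0612  0.1548] ydir 79.11 gap 0.0516 F [-0.4  0.1 -0.1] axis [-0.001  0.    -1.   ] j [-0.26  0.31 -0.15  1.11 -0.   -0.07]
offset cm [0.08 0.02 0.03] yaw 0.01
```

View pics/down_side.png

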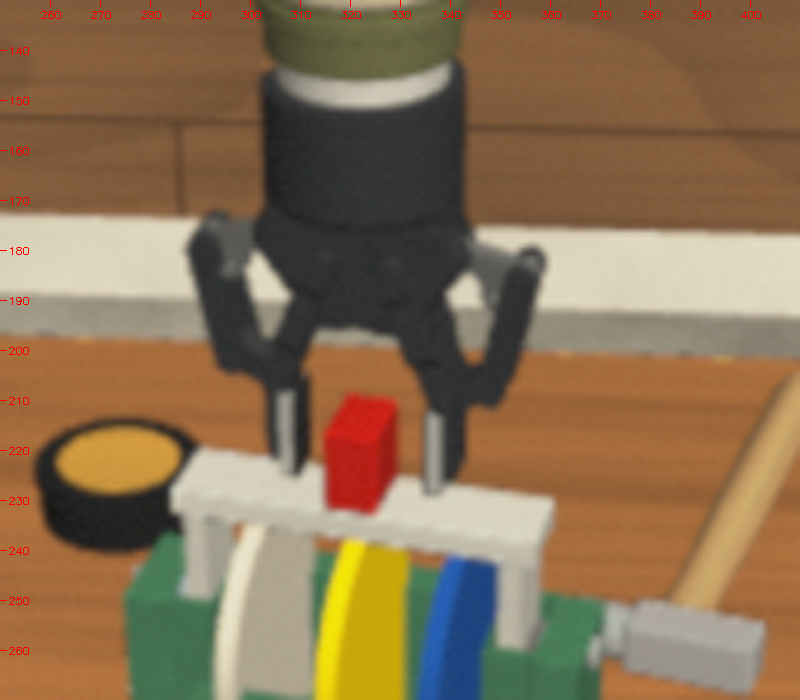

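The knob sits evenly between the fingers, with about 5 px on each side (inner edges at columns 310 and 335). Closing the grip.

Emit:
servo_tool(
  increments=[
    {"offset": [0, 0, 0], "yaw": 0},
    {"offset": [0, 0, 0], "yaw": 0},
    {"offset": [0, 0, 0], "yaw": 0},
    {"offset": [0, 0, 0], "yaw": 0},
    {"offset": [0, 0, 0], "yaw": 0},
    {"offset": [0, 0, 0], "yaw": 0},
    {"offset": [0, 0, 0], "yaw": 0},
    {"offset": [0, 0, 0], "yaw": 0},
  ],
  claw=0,
  force=80,
)

```text
clock: 4.25
tcp_pos: [0.5516, -0.06, 0.1561]
orientation: [0.705, 0.068, 0.703, -0.066]
wrist_force: [1.9, 5.1, 2.3]
finger_gap: 0.0208
```

```bash
python3 -c "
from h import *
goto(.551,-.061,.154,79.1)"
```

```text
clk 4.25 pos [ 0.5516 -0.06    0.1561] ydir 79.17 gap 0.0208 F [1.9 5.1 2.3] axis [ 0.002  0.002 -1.   ] j [-0.25  0.31 -0.15  1.11  0.   -0.07]
offset cm [ 0.21 -0.11 -0.05] yaw 0.07
```

Emit:
servo_tool(
  increments=[
    {"offset": [-0.2, 0.1, 0], "yaw": 0},
    {"offset": [-0.5, 0.1, 0], "yaw": 0},
    {"offset": [-0.8, 0.1, 0], "yaw": 0},
    {"offset": [-1.1, 0.1, 0], "yaw": 0},
    {"offset": [-1.5, 0.1, 0], "yaw": 0},
    {"offset": [-2.0, 0.1, 0], "yaw": 0},
    {"offset": [-2.6, 0.1, 0], "yaw": 0},
    {"offset": [-3.2, 0.1, 0], "yaw": 0},
  ],
)

```text
clock: 5.05
tcp_pos: [0.5517, -0.061, 0.1891]
orientation: [0.705, 0.066, 0.703, -0.068]
wrist_force: [0.5, 0.2, -1.6]
finger_gap: 0.0206
```

```bash
python3 - <<'E'
from h import *
p,d=env.read_camera("side"); goto(.551,-.061,.27,79.1)
crop("side",p,250,120,160,150,5,"pics/lift_side.png")
E
```

```text
clk 5.10 pos [ 0.5522 -0.0611  0.19  ] ydir 79.11 gap 0.0208 F [ 0.6  0.4 -0.8] axis [ 0.003 -0.002 -1.   ] j [-0.25  0.29 -0.09  1.19 -0.   -0.06]
offset cm [-8.   -0.03 -0.09] yaw 0.01
```

View pics/lift_side.png

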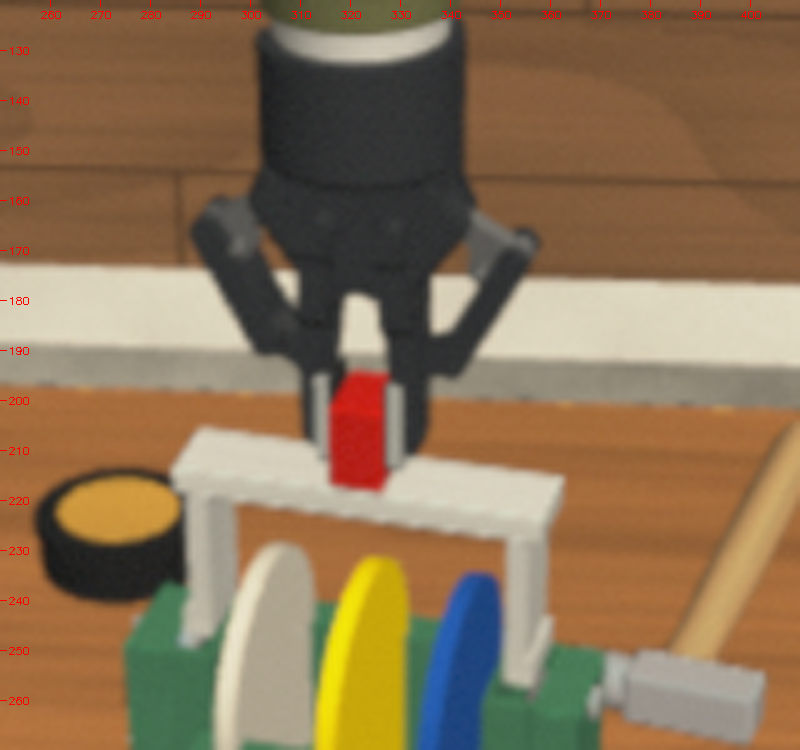

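The keeper has come free of both catches and is held level; its bar is now at rows 205–235. Next I'll lift it clear, then swing to the tray.

Emit:
servo_tool(
  increments=[
    {"offset": [-1, 0, 0], "yaw": 0},
    {"offset": [-2, 0, 0], "yaw": 0},
    {"offset": [-3, 0, 0], "yaw": 0},
    {"offset": [-4, 0, 0], "yaw": 0},
    {"offset": [-5, 0, 0], "yaw": 0},
    {"offset": [-6, 0, 0], "yaw": 0},
    {"offset": [-7, 0, 0], "yaw": 0},
    {"offset": [-7, 0, 0], "yaw": 0},
  ],
)

```text
clock: 5.9
tcp_pos: [0.5519, -0.0605, 0.2591]
orientation: [0.705, 0.067, 0.703, -0.067]
wrist_force: [-0.4, 0.2, -1.2]
finger_gap: 0.0206
```

```bash
python3 -c "
from h import *
goto(.5,.294,.26,128.2)"
```

```text
clk 5.90 pos [ 0.5519 -0.0605  0.2591] ydir 79.12 gap 0.0206 F [-0.4  0.2 -1.2] axis [ 0.003 -0.001 -1.   ] j [-0.25  0.27  0.05  1.35 -0.   -0.06]
offset cm [ -0.13  33.83 -11.79] yaw -49.08
```

Emit:
servo_tool(
  increments=[
    {"offset": [0, 2, -0.7], "yaw": -2},
    {"offset": [0, 5, -1.7], "yaw": -6},
    {"offset": [0, 9, -3.1], "yaw": -11},
    {"offset": [0, 13, -4.5], "yaw": -17},
    {"offset": [0, 17, -5.9], "yaw": -23},
    {"offset": [0, 21, -7.3], "yaw": -29},
    {"offset": [0, 25, -8.7], "yaw": -35},
    {"offset": [0, 28, -9.8], "yaw": -41},
  ],
)

```text
clock: 6.7
tcp_pos: [0.5069, 0.2355, 0.2569]
orientation: [0.682, -0.186, 0.682, 0.186]
wrist_force: [0.3, -0.4, -2.1]
finger_gap: 0.0209
```

```bash
python3 -c "
from h import *
goto(.5,.294,.2,128.2)"
```

```text
clk 6.70 pos [0.5069 0.2355 0.2569] ydir 120.44 gap 0.0209 F [ 0.3 -0.4 -2.1] axis [-0.001  0.    -1.   ] j [ 0.29  0.28  0.06  1.35  0.   -0.24]
offset cm [5.69 5.39 2.37] yaw -7.76
```

Emit:
servo_tool(
  increments=[
    {"offset": [0, 2, 0.9], "yaw": -3},
    {"offset": [0, 4, 1.8], "yaw": -5},
    {"offset": [1, 5, 2.2], "yaw": -7},
    {"offset": [3, 5.4, 2.4], "yaw": -7.8},
    {"offset": [6, 5.4, 2.4], "yaw": -7.8},
    {"offset": [9, 5.4, 2.4], "yaw": -7.8},
    {"offset": [11, 5.4, 2.4], "yaw": -7.8},
    {"offset": [11.5, 5.4, 2.4], "yaw": -7.8},
  ],
)

```text
clock: 7.5
tcp_pos: [0.4992, 0.2905, 0.1385]
orientation: [0.667, -0.23, 0.671, 0.229]
wrist_force: [-0.2, -0.1, -2.2]
finger_gap: 0.0207
```

```bash
python3 - <<'E'
from h import *
p,d=env.read_camera("side"); goto(.5,.294,.0905,128.2)
crop("side",p,60,180,200,150,4,"pics/tray_side.png")
p,d=env.read_camera("top")
crop("top",p,130,200,120,120,5,"pics/tray_top2.png")
E
```

```text
clk 7.55 pos [0.4998 0.2907 0.1393] ydir 127.90 gap 0.0205 F [ 0.6 -0.6 -2. ] axis [-0.005 -0.002 -1.   ] j [ 0.39  0.37 -0.11  1.1  -0.   -0.27]
offset cm [4.88 0.24 0.24] yaw -0.30
```

View pics/tray_side.png

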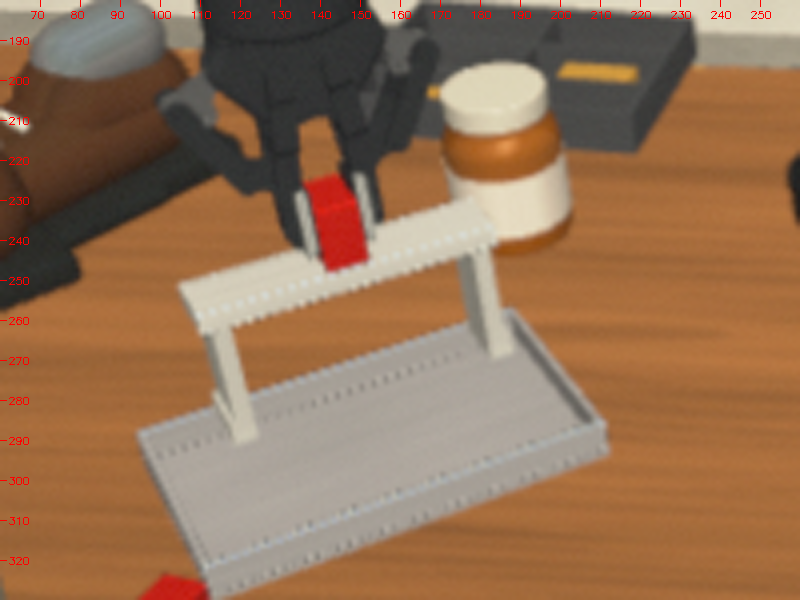

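View pics/tray_top2.png

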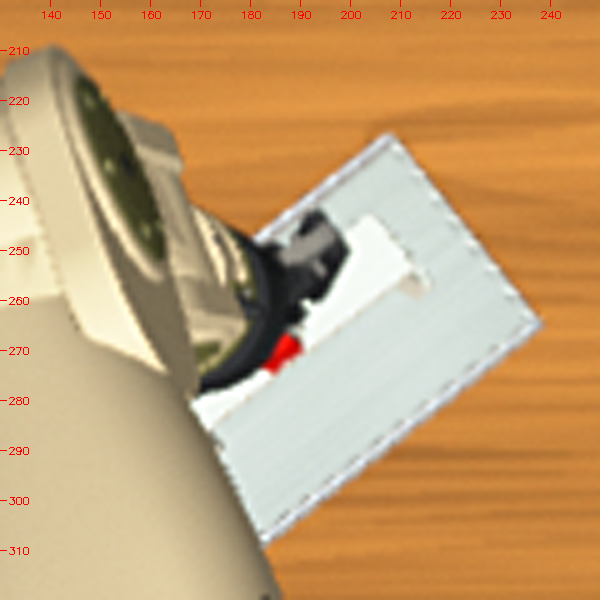

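```bash
python3 - <<'E'
from h import *
P=onz("side",[[188.7,257.5],[211.3,286.2],[112,322],[94.5,288.7]],.022);print(P.round(4),P.mean(0))
P=onz("side",[[120,289.5],[186,268.5]],.0533);print(P.round(4))
E
```

```text
[[0.6109 0.2469 0.022 ]
 [0.5104 0.1689 0.022 ]
 [0.3847 0.3322 0.022 ]
 [0.4836 0.4113 0.022 ]] [0.49739876 0.28979327 0.022     ]
[[0.4463 0.3343 0.0533]
 [0.5264 0.2233 0.0533]]
```

Both cameras put the tray centre within 2 mm of the current position, and the keeper is parallel to the long walls. Lowering.

Emit:
servo_tool(
  increments=[
    {"offset": [0.6, 0.1, 0.1], "yaw": 0},
    {"offset": [1.3, 0.1, 0.1], "yaw": 0},
    {"offset": [2, 0.1, 0.1], "yaw": 0},
    {"offset": [2.7, 0.1, 0.1], "yaw": 0},
    {"offset": [3.3, 0.1, 0.1], "yaw": 0},
    {"offset": [3.8, 0.1, 0.1], "yaw": 0},
    {"offset": [4.1, 0.1, 0.1], "yaw": 0},
    {"offset": [4.3, 0.1, 0.1], "yaw": 0},
  ],
)

```text
clock: 8.4
tcp_pos: [0.5015, 0.2933, 0.0989]
orientation: [0.669, -0.23, 0.669, 0.23]
wrist_force: [0.7, 0.3, -2.0]
finger_gap: 0.0209
```

Emit:
servo_tool(
  increments=[
    {"offset": [0.05, 0, 0], "yaw": 0},
    {"offset": [0.1, 0, 0], "yaw": 0},
    {"offset": [0.15, 0, 0], "yaw": 0},
    {"offset": [0.2, 0, 0], "yaw": 0},
    {"offset": [0.25, 0, 0], "yaw": 0},
    {"offset": [0.3, 0, 0], "yaw": 0},
    {"offset": [0.35, 0, 0], "yaw": 0},
    {"offset": [0.4, 0, 0], "yaw": 0},
  ],
)

```text
clock: 9.2
tcp_pos: [0.5016, 0.2933, 0.0952]
orientation: [0.669, -0.23, 0.669, 0.23]
wrist_force: [0.5, 0.4, -2.0]
finger_gap: 0.0208
```

```bash
python3 -c "
from h import *
goto(.499,.292,.0905,128.2)"
```

```text
clk 9.20 pos [0.5016 0.2933 0.0952] ydir 127.92 gap 0.0208 F [ 0.5  0.4 -2. ] axis [-0. -0. -1.] j [ 0.39  0.4  -0.17  1.   -0.   -0.27]
offset cm [ 0.47  0.05 -0.29] yaw -0.28
```

Emit:
servo_tool(
  increments=[
    {"offset": [0.05, 0, -0.1], "yaw": 0},
    {"offset": [0.1, 0, -0.1], "yaw": 0},
    {"offset": [0.15, 0, -0.1], "yaw": 0},
    {"offset": [0.2, 0, -0.1], "yaw": 0},
    {"offset": [0.25, 0, -0.1], "yaw": 0},
    {"offset": [0.3, 0, -0.1], "yaw": 0},
    {"offset": [0.35, 0, -0.1], "yaw": 0},
    {"offset": [0.4, 0, -0.1], "yaw": 0},
  ],
)

```text
clock: 10.0
tcp_pos: [0.5008, 0.2927, 0.0912]
orientation: [0.669, -0.23, 0.669, 0.23]
wrist_force: [0.5, -1.0, -1.7]
finger_gap: 0.021
```

Emit:
servo_tool(
  increments=[
    {"offset": [0.03, 0, 0], "yaw": 0},
    {"offset": [0.06, 0, 0], "yaw": 0},
    {"offset": [0.09, 0, 0], "yaw": 0},
    {"offset": [0.12, 0, 0], "yaw": 0},
    {"offset": [0.15, 0, 0], "yaw": 0},
    {"offset": [0.18, 0, 0], "yaw": 0},
    {"offset": [0.2, 0, 0], "yaw": 0},
    {"offset": [0.2, 0, 0], "yaw": 0},
  ],
)

```text
clock: 10.8
tcp_pos: [0.5009, 0.2929, 0.0898]
orientation: [0.669, -0.23, 0.669, 0.23]
wrist_force: [-2.2, 0.2, 4.2]
finger_gap: 0.0211
```

Contact: the vertical force went from −2 N to +4 N. Releasing now.

Emit:
servo_tool(
  increments=[
    {"offset": [0, 0, 0], "yaw": 0},
    {"offset": [0, 0, 0], "yaw": 0},
    {"offset": [0, 0, 0], "yaw": 0},
    {"offset": [0, 0, 0], "yaw": 0},
    {"offset": [0, 0, 0], "yaw": 0},
    {"offset": [-1, 0, 0], "yaw": 0},
    {"offset": [-3, 0, 0], "yaw": 0},
    {"offset": [-5, 0, 0], "yaw": 0},
  ],
  claw=0.6,
)

```text
clock: 11.6
tcp_pos: [0.5006, 0.2926, 0.1402]
orientation: [0.669, -0.23, 0.669, 0.23]
wrist_force: [0.6, 0.1, 0.0]
finger_gap: 0.0512
```

```bash
python3 - <<'E'
from h import *
p,d=env.read_camera("side"); goto(.5,.294,.26,128.2)
crop("side",p,60,180,200,150,4,"pics/tray_side3.png")
E
```

```text
clk 11.65 pos [0.5025 0.2935 0.1441] ydir 127.92 gap 0.0511 F [ 0.8 -0.4  1.7] axis [ 0.005  0.002 -1.   ] j [ 0.39  0.36 -0.1   1.1  -0.   -0.27]
offset cm [-11.59   0.18  -0.11] yaw -0.28
```

View pics/tray_side3.png

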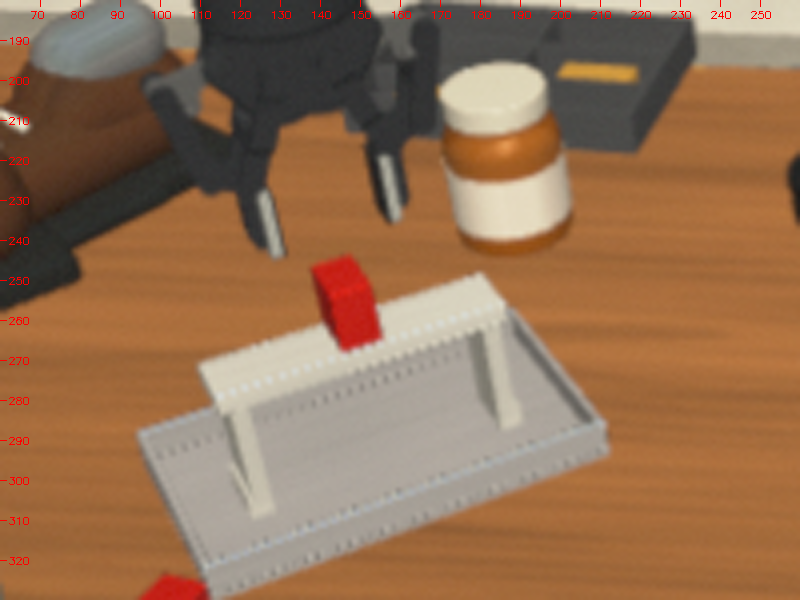

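The keeper stands on its feet in the middle of the tray. Next I'll rise and head back to the rack, measuring the blue pattern with the view clear.

Emit:
servo_tool(
  increments=[
    {"offset": [-2, 0, 0], "yaw": 0},
    {"offset": [-5, 0, 0], "yaw": 0},
    {"offset": [-8, 0, 0], "yaw": 3},
    {"offset": [-9, -2, 1], "yaw": 9},
    {"offset": [-9, -5, 2.5], "yaw": 16},
    {"offset": [-9, -9, 4.5], "yaw": 24},
    {"offset": [-9, -12, 6], "yaw": 31},
    {"offset": [-9, -14, 7], "yaw": 38},
  ],
  claw=0.35,
)

```text
clock: 12.45
tcp_pos: [0.6442, 0.2239, 0.2293]
orientation: [0.707, 0.003, 0.707, -0.003]
wrist_force: [0.4, 0.4, 0.6]
finger_gap: 0.03
```

```bash
python3 - <<'E'
from h import *
p,d=env.read_camera("top"); goto(.5436,-.1017,.22,79.1)
crop("top",p,280,205,96,80,8,"pics/rack_top4.png")
p,d=env.read_camera("side")
crop("side",p,260,200,120,120,6,"pics/rack_side4.png")
E
```

```text
clk 12.50 pos [0.6466 0.2222 0.2285] ydir 89.15 gap 0.0297 F [ 1.6 -0.5 -0.1] axis [ 0.002 -0.001 -1.   ] j [ 0.21  0.54  0.38  1.41 -0.    0.23]
offset cm [  0.86 -32.54  -9.82] yaw 10.05
```

View pics/rack_top4.png

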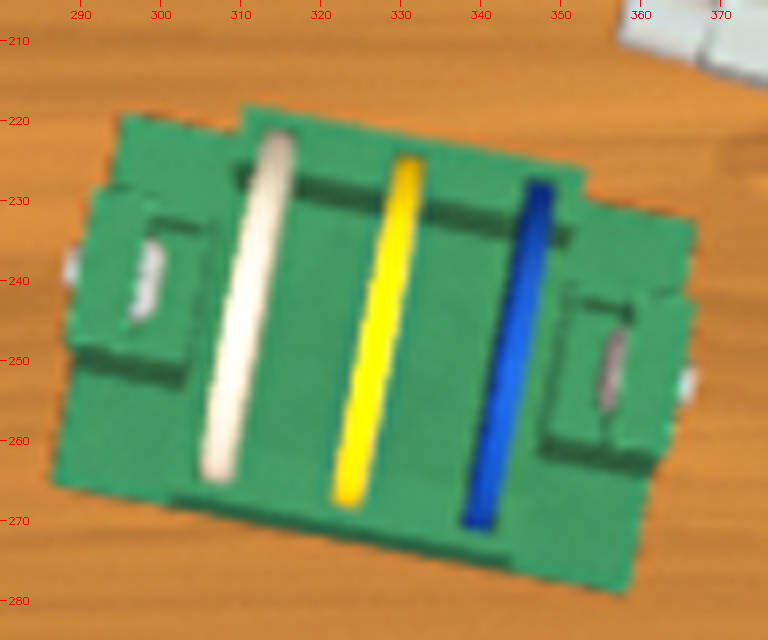

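View pics/rack_side4.png

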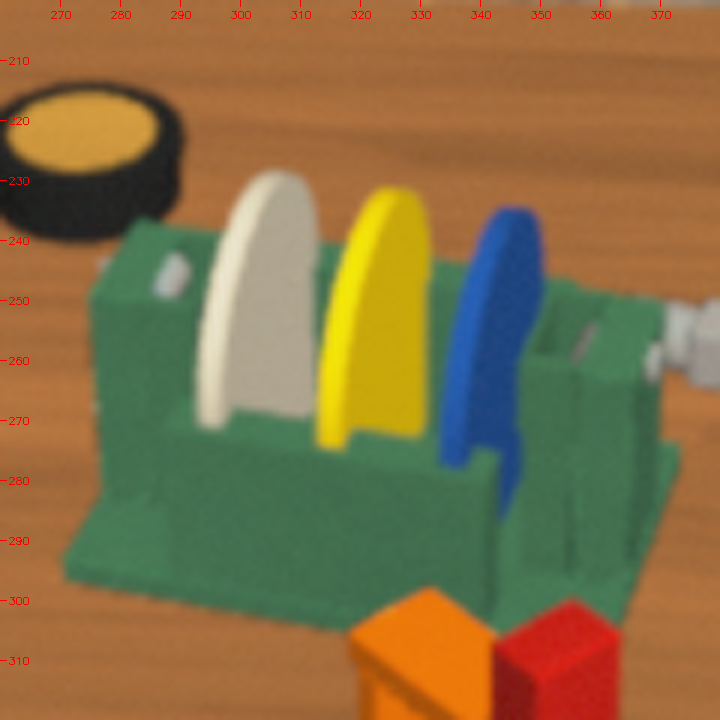

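```bash
python3 - <<'E'
from h import *
th=np.radians(-10.87);Rz=np.array([[np.cos(th),-np.sin(th)],[np.sin(th),np.cos(th)]])
for b in ([.5436,-.1017],[.5436,-.0995]):
    b=np.array(b)
    for n in("top","side"):
        o=[]
        for y in(.004,-.004):
            for x,z in((.055,.077),(0,.132),(-.055,.077)):
                o.append([*(b+Rz@[x,y]),z])
        print(n,b,proj(n,o).round(1).tolist())
E
```

```text
top [ 0.5436 -0.1017] [[346.1, 228.1], [343.5, 246.8], [338.7, 270.7], [349.3, 228.6], [346.7, 247.4], [341.8, 271.3]]
side [ 0.5436 -0.1017] [[346.0, 246.5], [339.9, 238.2], [332.8, 276.3], [349.7, 247.1], [343.8, 238.7], [336.7, 276.9]]
top [ 0.5436 -0.0995] [[345.3, 228.1], [342.6, 246.8], [337.8, 270.7], [348.4, 228.6], [345.8, 247.4], [340.9, 271.3]]
side [ 0.5436 -0.0995] [[345.0, 246.5], [338.8, 238.1], [331.6, 276.2], [348.7, 247.0], [342.7, 238.7], [335.6, 276.9]]
```

Emit:
servo_tool(
  increments=[
    {"offset": [0, -2, -0.6], "yaw": 0},
    {"offset": [0, -6, -1.8], "yaw": 2},
    {"offset": [0, -10.5, -3.2], "yaw": 4},
    {"offset": [0, -15, -4.5], "yaw": 6},
    {"offset": [0, -19.5, -5.9], "yaw": 8},
    {"offset": [0, -24, -7.2], "yaw": 10},
    {"offset": [0, -28, -8.4], "yaw": 10},
    {"offset": [0, -30.5, -9.2], "yaw": 10},
  ],
)

```text
clock: 13.35
tcp_pos: [0.5481, -0.0813, 0.23]
orientation: [0.705, 0.062, 0.704, -0.062]
wrist_force: [0.4, -0.1, 0.1]
finger_gap: 0.0304
```

```bash
python3 - <<'E'
from h import *
goto(.5436,-.1017,.16,79.1)
E
```

```text
clk 13.35 pos [ 0.5481 -0.0813  0.23  ] ydir 79.93 gap 0.0304 F [ 0.4 -0.1  0.1] axis [ 0.    -0.001 -1.   ] j [-0.29  0.27 -0.01  1.28 -0.   -0.12]
offset cm [ 7.   -2.08 -0.09] yaw 0.83
```

Emit:
servo_tool(
  increments=[
    {"offset": [0, -1, -0.05], "yaw": 0.8},
    {"offset": [0, -2.1, -0.1], "yaw": 0.8},
    {"offset": [1, -2.1, -0.1], "yaw": 0.8},
    {"offset": [3, -2.1, -0.1], "yaw": 0.8},
    {"offset": [5, -2.1, -0.1], "yaw": 0.8},
    {"offset": [6.5, -2.1, -0.1], "yaw": 0.8},
    {"offset": [7, -2.1, -0.1], "yaw": 0.8},
    {"offset": [7, -2.1, -0.1], "yaw": 0.8},
  ],
)

```text
clock: 14.15
tcp_pos: [0.5445, -0.0987, 0.1581]
orientation: [0.703, 0.067, 0.705, -0.066]
wrist_force: [0.3, 0.9, 0.6]
finger_gap: 0.0298
```

```bash
python3 - <<'E'
from h import *
p,d=env.read_camera("side"); goto(.5436,-.1017,.108,79.1)
crop("side",p,280,150,120,120,6,"pics/blue_hover.png")
E
```

```text
clk 14.20 pos [ 0.545  -0.0991  0.1591] ydir 79.20 gap 0.0296 F [ 1.   0.3 -0.1] axis [-0.001  0.    -1.   ] j [-0.32  0.3  -0.15  1.12  0.   -0.14]
offset cm [ 5.11 -0.28 -0.09] yaw 0.10
```

View pics/blue_hover.png

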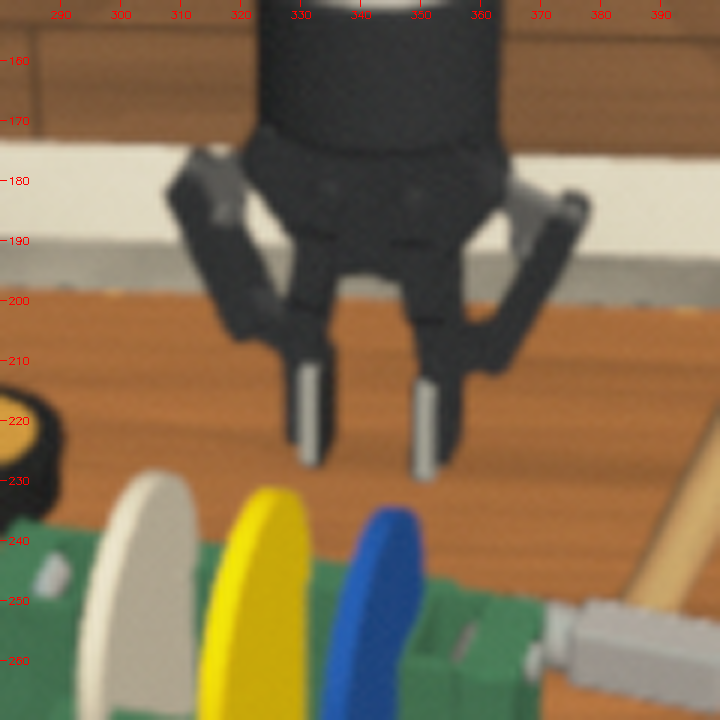

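```bash
python3 - <<'E'
from h import *
s=env.get_state();print(proj("side",[s["tcp_pos"]]))
th=np.radians(-10.87);Rz=np.array([[np.cos(th),-np.sin(th)],[np.sin(th),np.cos(th)]])
for b in ([.5436,-.1017],[.5445,-.1030]):
  for y in(.004,-.004):
    a=np.radians(np.arange(0,181,20)); o=[[*(np.array(b)+Rz@[.055*np.cos(t),y]),.077+.055*np.sin(t)] for t in a]
    print(b,proj("side",o).round(1).tolist())
E
```

```text
[[340.76221365 226.40343248]]
[0.5436, -0.1017] [[346.0, 246.5], [345.8, 239.9], [344.8, 235.6], [343.2, 234.2], [341.1, 236.0], [338.7, 241.0], [336.4, 248.6], [334.5, 257.9], [333.2, 267.6], [332.8, 276.3]]
[0.5436, -0.1017] [[349.7, 247.1], [349.5, 240.4], [348.6, 236.1], [347.0, 234.7], [345.0, 236.6], [342.7, 241.6], [340.4, 249.2], [338.5, 258.5], [337.2, 268.2], [336.7, 276.9]]
[0.5445, -0.103] [[346.7, 246.3], [346.4, 239.7], [345.5, 235.4], [343.9, 234.0], [341.8, 235.8], [339.4, 240.8], [337.1, 248.4], [335.2, 257.7], [333.9, 267.3], [333.5, 276.0]]
[0.5445, -0.103] [[350.3, 246.8], [350.1, 240.2], [349.2, 235.9], [347.7, 234.5], [345.6, 236.4], [343.3, 241.4], [341.1, 249.0], [339.2, 258.3], [337.9, 267.9], [337.4, 276.7]]
```

Emit:
servo_tool(
  increments=[
    {"offset": [0, -0.32, -0.05], "yaw": 0},
    {"offset": [0, -0.32, -0.05], "yaw": 0},
    {"offset": [1, -0.32, -0.05], "yaw": 0},
    {"offset": [2, -0.32, -0.05], "yaw": 0},
    {"offset": [3, -0.32, -0.05], "yaw": 0},
    {"offset": [4, -0.32, -0.05], "yaw": 0},
    {"offset": [4.8, -0.32, -0.05], "yaw": 0},
    {"offset": [5, -0.32, -0.05], "yaw": 0},
  ],
)

```text
clock: 15.0
tcp_pos: [0.543, -0.1028, 0.1077]
orientation: [0.703, 0.067, 0.705, -0.067]
wrist_force: [0.4, 0.9, -0.6]
finger_gap: 0.0297
```

```bash
python3 - <<'E'
from h import *
p,d=env.read_camera("side"); goto(.5436,-.102,.108,79.1)
crop("side",p,280,150,120,120,6,"pics/blue_down.png")
E
```

```text
clk 15.05 pos [ 0.5432 -0.1029  0.108 ] ydir 79.11 gap 0.0297 F [ 0.7 -0.3  0.4] axis [-0.002  0.001 -1.   ] j [-0.33  0.34 -0.23  1.   -0.   -0.14]
offset cm [0.   0.1  0.03] yaw 0.01
```

View pics/blue_down.png

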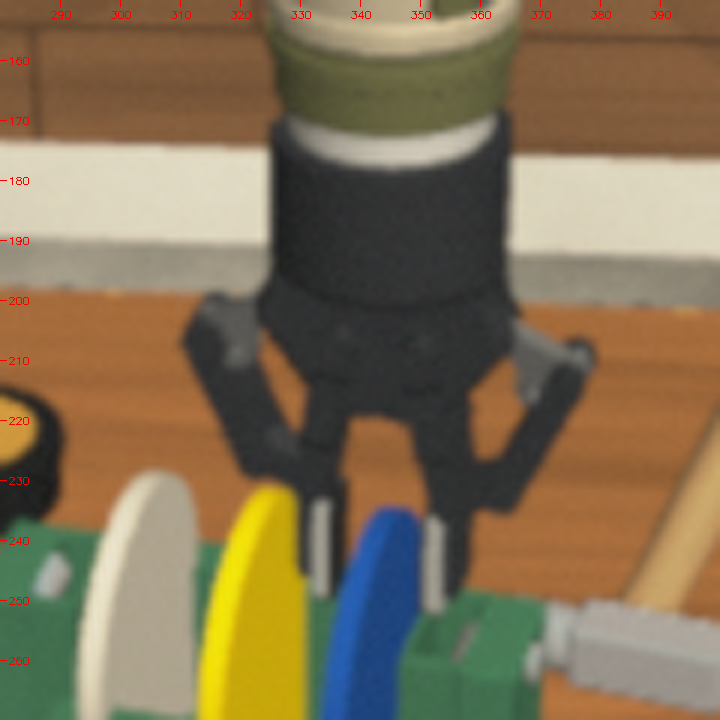

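The blue plate is between the fingers, clear of yellow and of the tower. Closing.

Emit:
servo_tool(
  increments=[
    {"offset": [0, 0, 0], "yaw": 0},
    {"offset": [0, 0, 0], "yaw": 0},
    {"offset": [0, 0, 0], "yaw": 0},
    {"offset": [0, 0, 0], "yaw": 0},
    {"offset": [0, 0, 0], "yaw": 0},
    {"offset": [0, 0, 0], "yaw": 0},
    {"offset": [0, 0, 0], "yaw": 0},
    {"offset": [0, 0, 0], "yaw": 0},
  ],
  claw=0,
  force=50,
)

```text
clock: 15.85
tcp_pos: [0.5443, -0.1021, 0.1097]
orientation: [0.704, 0.068, 0.704, -0.066]
wrist_force: [0.7, 6.1, 0.1]
finger_gap: 0.007
```

```bash
python3 - <<'E'
from h import *
goto(.5436,-.102,.108,79.1)
E
```

```text
clk 15.85 pos [ 0.5443 -0.1021  0.1097] ydir 79.14 gap 0.0070 F [0.7 6.1 0.1] axis [ 0.001  0.002 -1.   ] j [-0.33  0.34 -0.23  1.01  0.   -0.14]
offset cm [ 0.17 -0.01 -0.07] yaw 0.04
```

Emit:
servo_tool(
  increments=[
    {"offset": [-0.3, 0.1, 0], "yaw": 0},
    {"offset": [-1, 0.1, 0], "yaw": 0},
    {"offset": [-2, 0.1, 0], "yaw": 0},
    {"offset": [-3.2, 0.1, 0], "yaw": 0},
    {"offset": [-4.4, 0.1, 0], "yaw": 0},
    {"offset": [-5.6, 0.1, 0], "yaw": 0},
    {"offset": [-6.8, 0.1, 0], "yaw": 0},
    {"offset": [-8, 0.1, 0], "yaw": 0},
  ],
)

```text
clock: 16.65
tcp_pos: [0.5443, -0.1029, 0.1909]
orientation: [0.704, 0.067, 0.703, -0.068]
wrist_force: [-0.3, -0.3, -1.7]
finger_gap: 0.0069
```

Emit:
servo_tool(
  increments=[
    {"offset": [-1.2, 0, 0], "yaw": 0},
    {"offset": [-2.4, 0, 0], "yaw": 0},
    {"offset": [-3.6, 0, 0], "yaw": 0},
    {"offset": [-4.8, 0, 0], "yaw": 0},
    {"offset": [-5.5, 0, 0], "yaw": 0},
    {"offset": [-5.5, 0, 0], "yaw": 0},
    {"offset": [-5.5, 0, 0], "yaw": 0},
    {"offset": [-5.5, 0, 0], "yaw": 0},
  ],
)

```text
clock: 17.45
tcp_pos: [0.5437, -0.102, 0.2435]
orientation: [0.703, 0.067, 0.704, -0.067]
wrist_force: [-1.1, 0.3, -1.3]
finger_gap: 0.0066
```

```bash
python3 - <<'E'
from h import *
p,d=env.read_camera("side"); goto(.5151,-.3122,.243,81.2)
crop("side",p,250,100,200,150,4,"pics/blue_up.png")
E
```

```text
clk 17.50 pos [ 0.5437 -0.102   0.2435] ydir 79.12 gap 0.0068 F [ 0.1  0.2 -1.6] axis [-0.001  0.    -1.   ] j [-0.33  0.27  0.02  1.32 -0.   -0.14]
offset cm [  0.05 -21.18   1.16] yaw -2.08
```

View pics/blue_up.png

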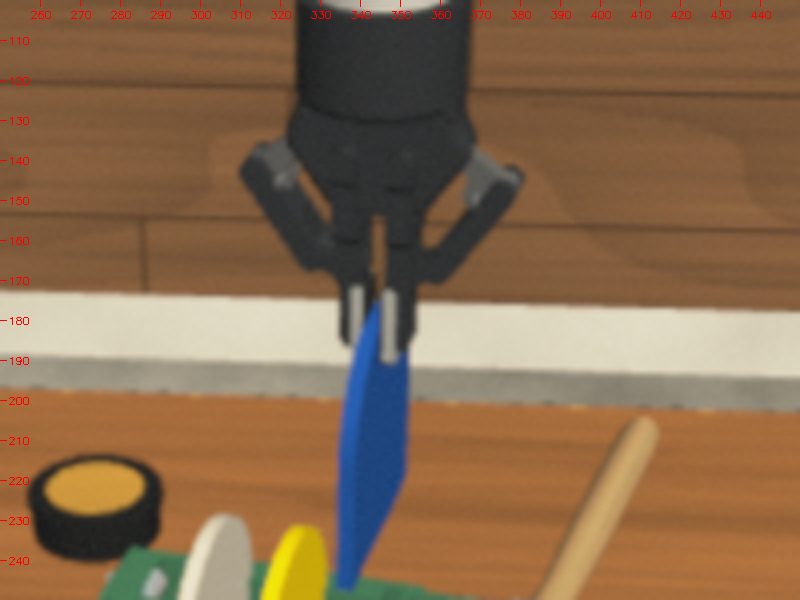

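The blue pattern is held and clear, and yellow and white are still in their slots. Moving over the stand.

Emit:
servo_tool(
  increments=[
    {"offset": [0, -1.5, 0.1], "yaw": 0},
    {"offset": [0, -4.5, 0.2], "yaw": -0.5},
    {"offset": [0, -8, 0.4], "yaw": -1},
    {"offset": [0, -11.5, 0.6], "yaw": -1.5},
    {"offset": [0, -15, 0.8], "yaw": -2},
    {"offset": [0, -18, 1], "yaw": -2},
    {"offset": [0, -20, 1.1], "yaw": -2},
    {"offset": [0, -20.5, 1.2], "yaw": -2},
  ],
)

```text
clock: 18.3
tcp_pos: [0.5163, -0.3082, 0.2437]
orientation: [0.705, 0.056, 0.705, -0.056]
wrist_force: [-0.7, 0.4, -2.2]
finger_gap: 0.0068
```

```bash
python3 - <<'E'
from h import *
p,d=env.read_camera("side"); goto(.5159,-.3068,.16,81.2)
crop("side",p,380,150,130,150,5,"pics/stand_hover.png")
E
```

```text
clk 18.35 pos [ 0.5166 -0.3076  0.2437] ydir 80.97 gap 0.0068 F [ 0.7 -1.6 -0.6] axis [-0.  0. -1.] j [-0.67  0.36  0.15  1.36 -0.   -0.51]
offset cm [ 8.37  0.07 -0.08] yaw -0.23
```

View pics/stand_hover.png

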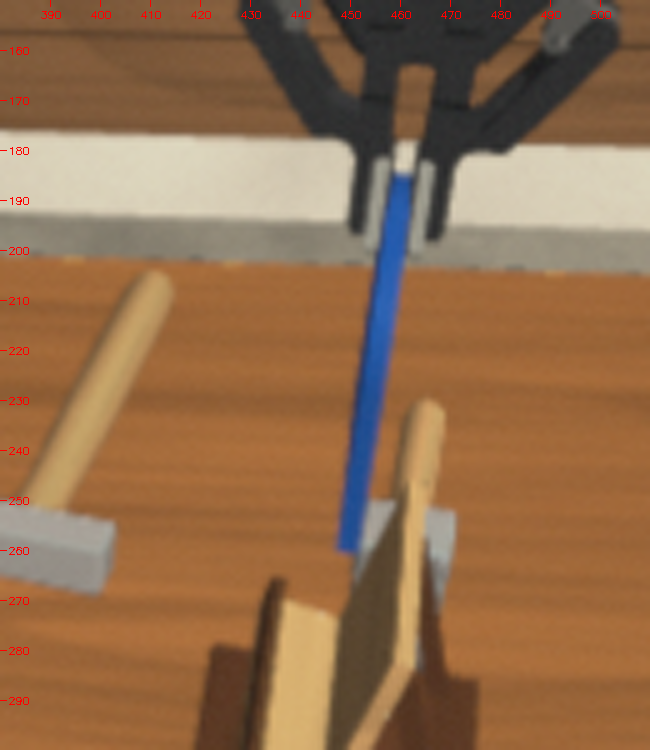

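Emit:
servo_tool(
  increments=[
    {"offset": [1, 0.07, -0.08], "yaw": -0.2},
    {"offset": [2.5, 0.07, -0.08], "yaw": -0.2},
    {"offset": [4, 0.07, -0.08], "yaw": -0.2},
    {"offset": [5.5, 0.07, -0.08], "yaw": -0.2},
    {"offset": [7, 0.07, -0.08], "yaw": -0.2},
    {"offset": [8.2, 0.07, -0.08], "yaw": -0.2},
    {"offset": [9, 0.07, -0.08], "yaw": -0.2},
    {"offset": [9.2, 0.07, -0.08], "yaw": -0.2},
  ],
)

```text
clock: 19.15
tcp_pos: [0.5161, -0.3037, 0.1512]
orientation: [0.705, 0.054, 0.706, -0.053]
wrist_force: [0.2, -0.3, -0.8]
finger_gap: 0.0069
```

```bash
python3 - <<'E'
from h import *
p,d=env.read_camera("side"); goto(.5159,-.3068,.1345,81.2)
crop("side",p,380,190,130,150,5,"pics/stand_low.png")
s=env.get_state();t=s["tcp_pos"]
a=np.radians(81.2);y=np.array([np.cos(a),np.sin(a)]);x=np.array([y[1],-y[0]])
print(proj("side",[[*(t[:2]+i*.055*x+j*.004*y),t[2]-.097] for i in(-1,1) for j in (1,-1)]).round(1))
E
```

```text
clk 19.20 pos [ 0.5163 -0.3041  0.1515] ydir 81.35 gap 0.0067 F [ 0.8  0.1 -1.7] axis [-0.001  0.001 -1.   ] j [-0.67  0.39 -0.04  1.14  0.   -0.52]
offset cm [ 1.7  -0.27  0.01] yaw 0.15
[[438.6 299.3]
 [442.9 299.9]
 [442.2 266.7]
 [446.2 267.2]]
```

View pics/stand_low.png

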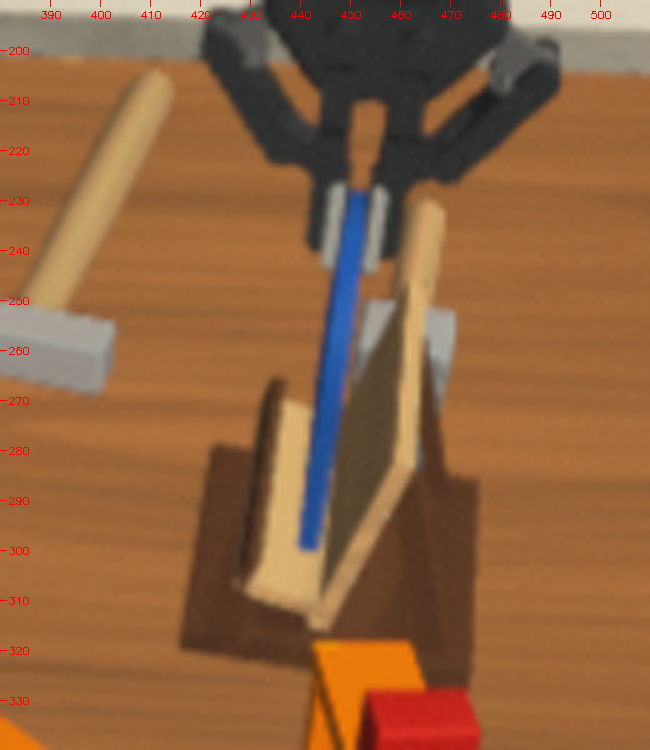

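The pattern's lower edge, at (440–444,300), is over the ledge, between the lip and the board. Lowering gently.

Emit:
servo_tool(
  increments=[
    {"offset": [0.2, -0.1, 0], "yaw": 0},
    {"offset": [0.4, -0.1, 0], "yaw": 0},
    {"offset": [0.6, -0.1, 0], "yaw": 0},
    {"offset": [0.8, -0.1, 0], "yaw": 0},
    {"offset": [1.0, -0.1, 0], "yaw": 0},
    {"offset": [1.15, -0.1, 0], "yaw": 0},
    {"offset": [1.25, -0.1, 0], "yaw": 0},
    {"offset": [1.25, -0.1, 0], "yaw": 0},
  ],
)

```text
clock: 20.0
tcp_pos: [0.5162, -0.3058, 0.1396]
orientation: [0.705, 0.054, 0.705, -0.054]
wrist_force: [0.9, 0.3, -1.4]
finger_gap: 0.0073
```

Emit:
servo_tool(
  increments=[
    {"offset": [0.03, 0, 0], "yaw": 0},
    {"offset": [0.06, 0, 0], "yaw": 0},
    {"offset": [0.1, 0, 0], "yaw": 0},
    {"offset": [0.13, 0, 0], "yaw": 0},
    {"offset": [0.16, 0, 0], "yaw": 0},
    {"offset": [0.2, 0, 0], "yaw": 0},
    {"offset": [0.2, 0, 0], "yaw": 0},
    {"offset": [0.2, 0, 0], "yaw": 0},
  ],
)

```text
clock: 20.8
tcp_pos: [0.5163, -0.3059, 0.1378]
orientation: [0.705, 0.054, 0.705, -0.054]
wrist_force: [1.2, 0.4, -0.7]
finger_gap: 0.0068
```

```bash
python3 - <<'E'
from h import *
goto(.5159,-.3055,.1345,81.2)
E
```

```text
clk 20.80 pos [ 0.5163 -0.3059  0.1378] ydir 81.32 gap 0.0068 F [ 1.2  0.4 -0.7] axis [ 0. -0. -1.] j [-0.67  0.4  -0.06  1.11 -0.   -0.52]
offset cm [ 0.33  0.03 -0.05] yaw 0.12
```

Emit:
servo_tool(
  increments=[
    {"offset": [0.04, 0, 0], "yaw": 0},
    {"offset": [0.08, 0, 0], "yaw": 0},
    {"offset": [0.12, 0, 0], "yaw": 0},
    {"offset": [0.16, 0, 0], "yaw": 0},
    {"offset": [0.2, 0, 0], "yaw": 0},
    {"offset": [0.24, 0, 0], "yaw": 0},
    {"offset": [0.24, 0, 0], "yaw": 0},
    {"offset": [0.24, 0, 0], "yaw": 0},
  ],
)

```text
clock: 21.6
tcp_pos: [0.5163, -0.3059, 0.1354]
orientation: [0.705, 0.053, 0.705, -0.054]
wrist_force: [0.4, -0.7, -0.6]
finger_gap: 0.0066
```

Emit:
servo_tool(
  increments=[
    {"offset": [0.03, 0, 0], "yaw": 0},
    {"offset": [0.06, 0, 0], "yaw": 0},
    {"offset": [0.09, 0, 0], "yaw": 0},
    {"offset": [0.12, 0, 0], "yaw": 0},
    {"offset": [0.15, 0, 0], "yaw": 0},
    {"offset": [0.15, 0, 0], "yaw": 0},
    {"offset": [0.15, 0, 0], "yaw": 0},
    {"offset": [0.15, 0, 0], "yaw": 0},
  ],
)

```text
clock: 22.4
tcp_pos: [0.5164, -0.3061, 0.1348]
orientation: [0.705, 0.053, 0.705, -0.054]
wrist_force: [-1.8, 0.4, 5.5]
finger_gap: 0.0068
```

```bash
python3 - <<'E'
from h import *
p,d=env.read_camera("side"); goto(.5159,-.3055,.1345,81.2)
crop("side",p,390,200,110,125,6,"pics/stand_contact.png")
E
```

```text
clk 22.45 pos [ 0.5164 -0.306   0.1348] ydir 81.31 gap 0.0070 F [-1.5  0.7  4.7] axis [ 0.001 -0.001 -1.   ] j [-0.67  0.4  -0.06  1.1  -0.   -0.52]
offset cm [ 0.03  0.05 -0.06] yaw 0.11
```

View pics/stand_contact.png

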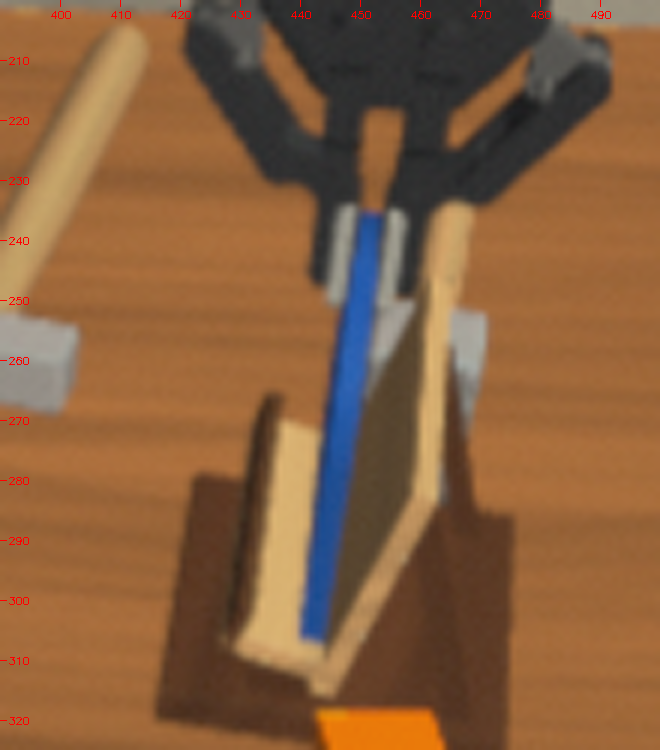

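The edge rests on the ledge right at the inner corner, near end at (442,306). I'll open gradually so the plate leans back against the rear finger instead of falling.

Emit:
servo_tool(
  increments=[
    {"offset": [0, 0, 0], "yaw": 0},
    {"offset": [0, 0, 0], "yaw": 0},
    {"offset": [0, 0, 0], "yaw": 0},
    {"offset": [0, 0, 0], "yaw": 0},
    {"offset": [0, 0, 0], "yaw": 0},
    {"offset": [0, 0, 0], "yaw": 0},
    {"offset": [0, 0, 0], "yaw": 0},
    {"offset": [0, 0, 0], "yaw": 0},
  ],
  claw=0.18,
  force=20,
)

```text
clock: 23.25
tcp_pos: [0.5163, -0.3059, 0.1339]
orientation: [0.705, 0.054, 0.705, -0.054]
wrist_force: [0.2, -0.5, -0.1]
finger_gap: 0.0156
```

Emit:
servo_tool(
  increments=[
    {"offset": [0, 0, 0], "yaw": 0},
    {"offset": [0, 0, 0], "yaw": 0},
    {"offset": [0, 0, 0], "yaw": 0},
    {"offset": [0, 0, 0], "yaw": 0},
    {"offset": [0, 0, 0], "yaw": 0},
    {"offset": [0, 0, 0], "yaw": 0},
    {"offset": [0, 0, 0], "yaw": 0},
    {"offset": [0, 0, 0], "yaw": 0},
  ],
  claw=0.3,
)

```text
clock: 24.05
tcp_pos: [0.5163, -0.3059, 0.1339]
orientation: [0.705, 0.054, 0.705, -0.054]
wrist_force: [0.8, -0.2, 0.3]
finger_gap: 0.0255
```

```bash
python3 - <<'E'
from h import *
p,d=env.read_camera("side"); goto(.5159,-.3055,.1345,81.2)
crop("side",p,390,200,110,125,6,"pics/stand_open1.png")
E
```

```text
clk 24.10 pos [ 0.5163 -0.3059  0.1339] ydir 81.32 gap 0.0255 F [-0.1  0.1  0.4] axis [ 0. -0. -1.] j [-0.67  0.4  -0.06  1.1  -0.   -0.52]
offset cm [-0.06  0.03 -0.05] yaw 0.12
```

View pics/stand_open1.png

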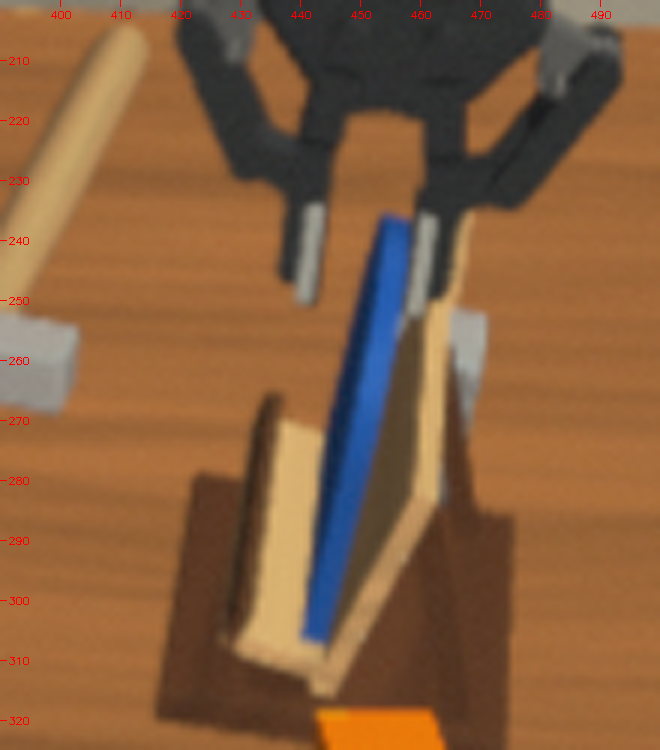

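The plate is leaning back onto the rear finger as planned, with its lower edge still on the ledge. I'll keep opening in steps.

Emit:
servo_tool(
  increments=[
    {"offset": [0, 0, 0], "yaw": 0},
    {"offset": [0, 0, 0], "yaw": 0},
    {"offset": [0, 0, 0], "yaw": 0},
    {"offset": [0, 0, 0], "yaw": 0},
    {"offset": [0, 0, 0], "yaw": 0},
    {"offset": [0, 0, 0], "yaw": 0},
    {"offset": [0, 0, 0], "yaw": 0},
    {"offset": [0, 0, 0], "yaw": 0},
  ],
  claw=0.42,
)

```text
clock: 24.9
tcp_pos: [0.5163, -0.3059, 0.1339]
orientation: [0.705, 0.054, 0.705, -0.054]
wrist_force: [0.5, 0.9, 0.9]
finger_gap: 0.0356
```

Emit:
servo_tool(
  increments=[
    {"offset": [0, 0, 0], "yaw": 0},
    {"offset": [0, 0, 0], "yaw": 0},
    {"offset": [0, 0, 0], "yaw": 0},
    {"offset": [0, 0, 0], "yaw": 0},
    {"offset": [0, 0, 0], "yaw": 0},
    {"offset": [0, 0, 0], "yaw": 0},
    {"offset": [0, 0, 0], "yaw": 0},
    {"offset": [0, 0, 0], "yaw": 0},
  ],
  claw=0.54,
)

```text
clock: 25.7
tcp_pos: [0.5163, -0.3059, 0.1339]
orientation: [0.705, 0.054, 0.705, -0.054]
wrist_force: [0.3, 1.4, -0.9]
finger_gap: 0.046
```

Emit:
servo_tool(
  increments=[
    {"offset": [0, 0, 0], "yaw": 0},
    {"offset": [0, 0, 0], "yaw": 0},
    {"offset": [0, 0, 0], "yaw": 0},
    {"offset": [0, 0, 0], "yaw": 0},
    {"offset": [0, 0, 0], "yaw": 0},
    {"offset": [0, 0, 0], "yaw": 0},
    {"offset": [0, 0, 0], "yaw": 0},
    {"offset": [0, 0, 0], "yaw": 0},
  ],
  claw=0.68,
)

```text
clock: 26.5
tcp_pos: [0.5163, -0.3059, 0.1339]
orientation: [0.705, 0.054, 0.705, -0.054]
wrist_force: [-0.5, 0.3, -0.7]
finger_gap: 0.0579
```

Emit:
servo_tool(
  increments=[
    {"offset": [0, 0, 0], "yaw": 0},
    {"offset": [0, 0, 0], "yaw": 0},
    {"offset": [0, 0, 0], "yaw": 0},
    {"offset": [0, 0, 0], "yaw": 0},
    {"offset": [0, 0, 0], "yaw": 0},
    {"offset": [0, 0, 0], "yaw": 0},
    {"offset": [0, 0, 0], "yaw": 0},
    {"offset": [0, 0, 0], "yaw": 0},
  ],
  claw=0.85,
)

```text
clock: 27.3
tcp_pos: [0.5163, -0.3058, 0.1339]
orientation: [0.705, 0.054, 0.705, -0.054]
wrist_force: [-0.7, 0.4, -0.8]
finger_gap: 0.0723
```

```bash
python3 - <<'E'
from h import *
p,d=env.read_camera("side"); goto(.5159,-.3055,.1345,81.2)
crop("side",p,390,200,110,125,6,"pics/stand_open2.png")
E
```

```text
clk 27.35 pos [ 0.5163 -0.3059  0.1339] ydir 81.31 gap 0.0726 F [ 0.3 -0.4  0.3] axis [ 0. -0. -1.] j [-0.67  0.4  -0.06  1.1  -0.   -0.52]
offset cm [-0.06  0.03 -0.04] yaw 0.11
```

View pics/stand_open2.png

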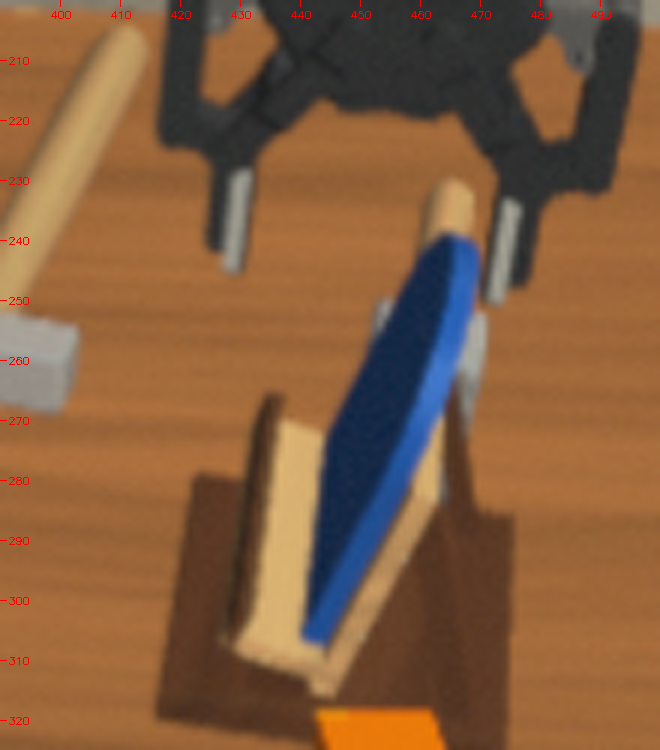

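The plate now rests on the board and the rear finger is clear of it. I'll open fully, move slightly toward −y, and retreat straight up.

Emit:
servo_tool(
  increments=[
    {"offset": [0, -0.3, 0], "yaw": 0},
    {"offset": [0, -0.6, 0], "yaw": 0},
    {"offset": [0, -0.8, 0], "yaw": 0},
    {"offset": [-0.5, -0.8, 0], "yaw": 0},
    {"offset": [-2, -0.8, 0], "yaw": 0},
    {"offset": [-4, -0.8, 0], "yaw": 0},
    {"offset": [-7, -0.8, 0], "yaw": 0},
    {"offset": [-11, -0.8, 0], "yaw": 0},
  ],
  claw=1,
)

```text
clock: 28.15
tcp_pos: [0.5142, -0.3131, 0.2437]
orientation: [0.704, 0.054, 0.706, -0.053]
wrist_force: [0.4, -0.1, -0.5]
finger_gap: 0.0858
```

```bash
python3 - <<'E'
from h import *
goto(.42,-.5,.25,81.2)
E
```

```text
clk 28.15 pos [ 0.5142 -0.3131  0.2437] ydir 81.31 gap 0.0858 F [ 0.4 -0.1 -0.5] axis [-0.003  0.002 -1.   ] j [-0.68  0.37  0.15  1.36  0.   -0.53]
offset cm [ -0.64 -19.9   -6.49] yaw 0.11
```

Emit:
servo_tool(
  increments=[
    {"offset": [-1, -2, -0.5], "yaw": 0},
    {"offset": [-2, -5, -1.5], "yaw": 0},
    {"offset": [-2, -8, -3], "yaw": 0},
    {"offset": [-2, -11, -4], "yaw": 0},
    {"offset": [-2, -14, -5], "yaw": 0},
    {"offset": [-2, -17, -6], "yaw": 0},
    {"offset": [-2, -18, -6], "yaw": 0},
    {"offset": [-2, -18, -6], "yaw": 0},
  ],
)

```text
clock: 28.95
tcp_pos: [0.428, -0.484, 0.2637]
orientation: [0.705, 0.054, 0.705, -0.054]
wrist_force: [-0.7, 0.6, -0.7]
finger_gap: 0.0853
```

```bash
python3 - <<'E'
from h import *
for n in("side","top"):
    p,d=env.read_camera(n); cv2.imwrite(f"pics/end_{n}.png",p[:,:,::-1])
    if n=="top": crop(n,p,395,220,70,75,8,"pics/end_stand_top.png"); crop(n,p,140,220,108,100,6,"pics/end_tray_top.png")
    else: crop(n,p,390,200,110,125,6,"pics/end_stand_side.png")
print(env.get_state()["clock"])
E
```

```text
29.05
```

View pics/end_side.png

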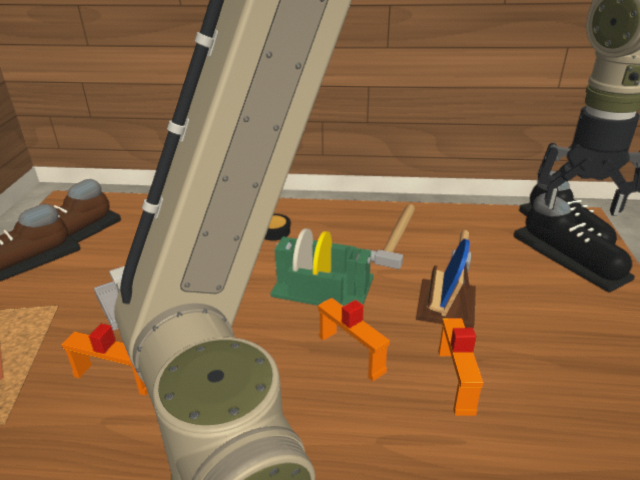

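View pics/end_top.png

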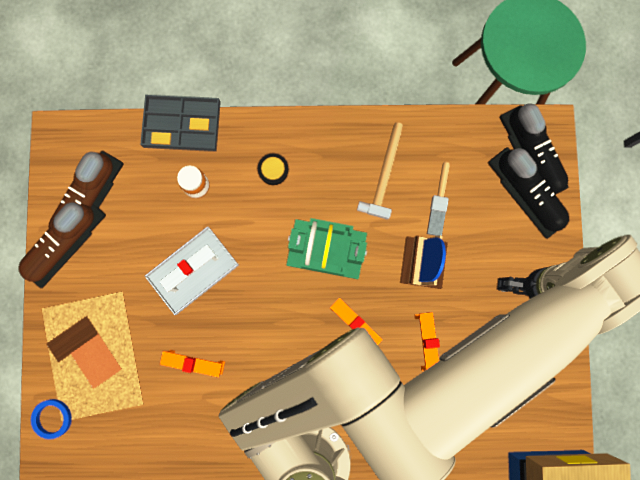

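View pics/end_stand_top.png

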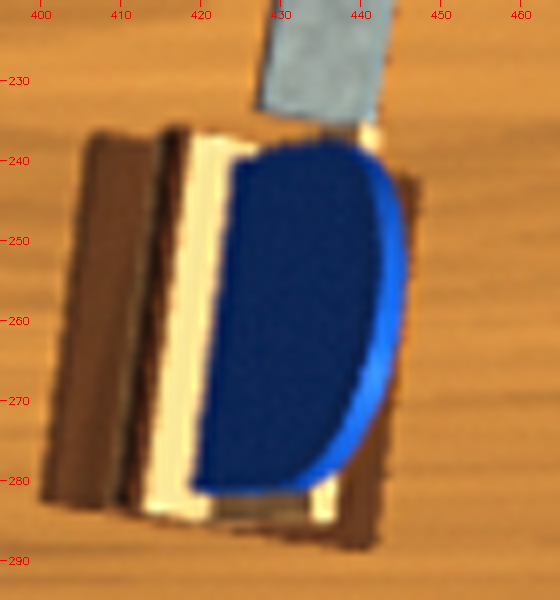

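View pics/end_stand_side.png

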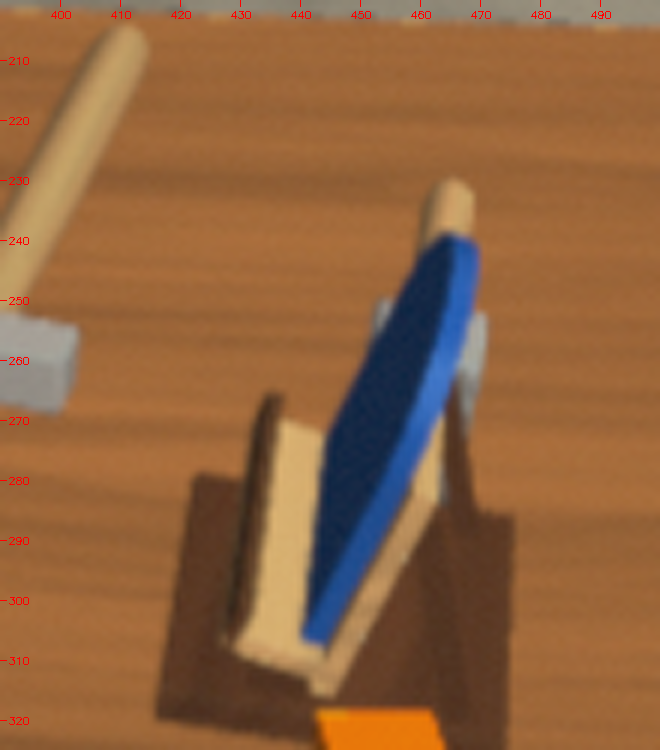

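View pics/end_tray_top.png

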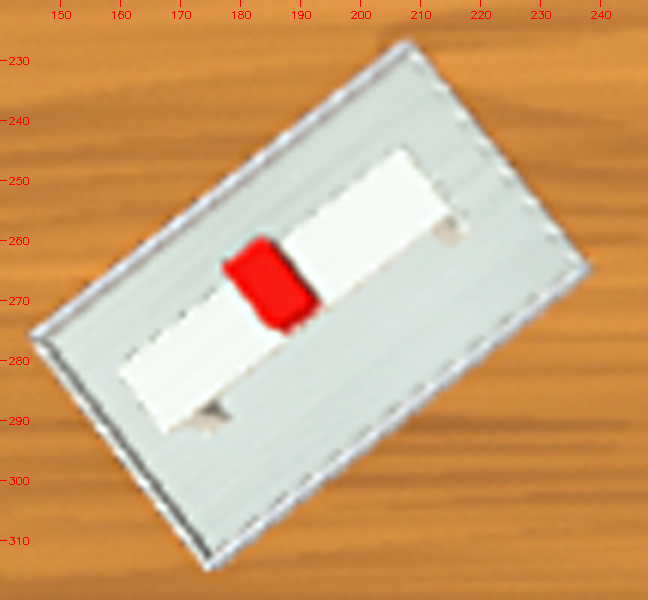

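```bash
python3 - <<'E'
from h import *
print(onz("top",[[207,244.5],[216,255.5],[167.5,292],[159.5,282]],.082).mean(0), onz("top",[[421.9,260.9]],.037))
print(env.hand_in(), env.get_state()["clock"])
E
```

```text
[0.50028356 0.2920254  0.082     ] [[ 0.51597675 -0.3051082   0.037     ]]
the job is handed in; nothing more can be done
the job is handed in; nothing more can be done
```

The job is done as asked and handed in, with the clock at about 29 s of the 64 s allowed. No verdict was reported.

- **Keeper:** I pulled it straight up off the rack and lowered it into the tray until I felt contact (about 4 N), then let go. It stands on its feet, parallel to the tray walls. Its centre measured (0.500, 0.292), about 2 mm from the tray centre as first measured.
- **Blue pattern:** I slid it up out of its slot and lowered it to contact on the ledge (about 5 N). I opened the fingers in steps so it leaned back gradually instead of falling. It now rests against the board, about 1 mm off centre along the stand.
- **Everything else:** In the last pictures the yellow and white patterns are still in the rack. The tin, hammer, brush, jar and orange decoys look where they were, and the gripper is touching nothing.

**Disagreement between checks:** the two cameras differed by 2–5 mm on the keeper's and tray's positions. I used the averages, and it caused no trouble. No check failed.

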